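# Sort the microscope bench

## Robot

A 7-joint arm with a two-finger parallel gripper is mounted at the origin on the work surface. World frame = base frame: x ahead of the robot, y to its left, z up, the work surface at z = 0. Lengths are in m, angles in rad, forces in N, time in s.
With the tool pointing down it reaches from about 0.425 to 0.925 m from the base axis. Payload 6.8 kg.
Tool frame: the origin (TCP) lies at the very end of the fingers, on their centre line; the grasp point (between the pads) lies 19 mm behind it; z points along the fingers, y is the direction in which the jaws open and shut (so a half turn about z gives the same grasp; the last joint's range is limited). The gripper opens to 85 mm and grips with 20 to 120 N. Pads are 22 mm wide; open, the fingers measure 114 mm over their backs; the gripper's body (76 mm by 85 mm) begins 54 mm behind the grasp point. The pads swing forward as they close: fully open they stand 13 mm farther back than shut.
Start: joints at [1.077, 0.477, 0.022, 1.555, -0.011, 1.109, -0.083], TCP at [0.254, -0.625, 0.231] pointing down, gripper open.
Joint ranges: [-2.96, 2.96], [-0.34, 2.1], [-1.41, 1.46], [0.24, 2.44], [-1.37, 4.51], [0.17, 1.92], [-2.96, 2.96]. Speed limits (rad/s): [2.39, 2.39, 3.14, 3.14, 3.14, 3.14, 3.14].

## Interface

Orientations are given as [roll, pitch, yaw] about the fixed x, y, z axes, in that order (R = Rz(yaw) Ry(pitch) Rx(roll)).
In Python, from cell import ctrl gives the robot as it stands.
- The arm moves only by the tool move_arm, never from a script. Its argument "deltas" is a list of rows, each a list of 7 numbers: the shift along the tool's x, y, z in cm, then the turn, a rotation vector about the tool's x, y, z in rad, then the opening, from -1 (shut) to 1 (fully open). A call has 1 to 8 rows; each row shifts and turns the commanded pose from where the row before left it, along the tool's axes as they then stand; what a row does not reach is not made up. A row lasts 1/10 s, in which the tool goes at most 50 mm and 8.59 degrees, less where a joint would pass 70% of its speed; a pose out of reach is approached as far as the arm can. A call with a gripper value outside its range is refused whole. The fingers move at their own pace and stop on an object; "squeeze" is the grip in N (left out, the last holds). Time passes only in rows, so rows that do not move let the fingers close. It gives the time, the measured TCP pose, the force and the opening at its end, in the units of the state.
- ctrl.state(): the state, without advancing time (a new reading comes with each control period).
- ctrl.read_camera(name): name is "side" or "top" or "wrist"; returns a dict with "img" (480x640x3 uint8, red, green, blue), "fx", "fy", "cx", "cy" (pixels), "R" (3x3) and "t" (3): a world point X has camera coordinates R X + t. Camera axes: x right, y down, z forward; pixel columns grow to the right and rows downward; lengths in m; the calibration is good to about 2 mm. A picture is of the moment at which its call begins. There is no depth.
- ctrl.hand_in(): hands the job in, once; it reports no verdict.
Trained networks look in the newest picture that a camera, given by its name, has taken for a name from the list of things; names that differ only in an ending like _2 or _b are one class to them, and where a whole thing is asked for, a point or a joint stands for the part that bears it (a point fixed in the world has none). Each returns a list of dicts, best first, with "confidence" (0 to 1); they miss things now and then, are a little off and sometimes report something else, mostly with a low value. They report only what shows in the picture. A call takes as long as a camera call.
- ctrl.find_in(name, camera): "centre" ([x, y, z] in m, in the coordinates of the camera as it stood for that picture, good to about 4 mm: the middle of the surface that is visible of it).
The state is a dict: "t": time; "qpos": joint angles; "qvel": joint speeds; "tau": joint torques, N m; "tcp_pos": TCP position; "eef_rot": TCP orientation; "ft_force": force on the tool from outside, world axes, zero at the start; "moment": the same for the moment, N m; "width": opening from 0.0 (shut) to 1.0 (fully open).
Only numpy, scipy, OpenCV 4.12 (cv2) and the standard library are available. Lean on these libraries where they do the work, as an engineer would, in place of code of your own. Each camera call takes 0.05 s, during which the arm holds its last target.

## Task

Clear the microscope bench: lay the short aluminium angle centrally over the bar of the rest like a roof, then nest the long angle centrally over it, legs lying flush; stand the large objective in the wide bay of the grey tray and the slim objective in the narrow bay, and set the specimen mount in the round dish with its metal face up. Keep the objectives upright and set them down rather than drop them. Leave the small bottle where it is.

Things in the scene. Friction and masses are not known exactly. Their poses are not given: they have to be found in the camera images.
- short_angle: Shorter aluminium angle section, 46 mm long, lying like a roof: ridge up, legs at 45 degrees. Legs 34 mm outside, 4 mm thick; 48 mm wide, ridge 26.9 mm above its feet. Origin: mid-length, midway between the legs, level with the feet; x along the ridge, z up. Pinch it from above by its two flat ends (46 mm apart).
- long_angle: Longer aluminium angle section, 66 mm long, lying like a roof: ridge up, legs at 45 degrees. Legs 34 mm outside, 4 mm thick; 48 mm wide, ridge 26.9 mm above its feet. Origin: mid-length, midway between the legs, level with the feet; x along the ridge, z up. Pinch it from above by its two flat ends (66 mm apart). Nested over the short one, its feet stand 5.7 mm higher.
- large_objective: Large microscope objective, standing nose up in its black storage cap: cap 34 mm diameter and 10 mm high, then a steel barrel of 30 mm diameter from 10 to 45 mm height, tapering to the nose; 58 mm high in all. About 160 g. Origin: centre of the underside, z up.
- slim_objective: Slim microscope objective, standing nose up in its black storage cap: cap 28 mm diameter and 10 mm high, then a steel barrel of 24 mm diameter from 10 to 37 mm height, tapering to the nose; 46 mm high in all. About 90 g. Origin: centre of the underside, z up.
- mount: Specimen mount: black resin cylinder, 30 mm diameter, 24 mm high, with a small rectangle of bare metal in its upper face. Origin: centre of the underside, z up.
- rest: Fixed rest: dark base plate (60 mm along x, 80 mm along y, 8 mm high) with a bright square steel bar set on edge, its upper half a 90 degree ridge. Bar 30 x 30 mm in section, 36 mm long along x, centred over the plate, top edge 45.2 mm above the bench. Origin: centre of the underside, x along the bar, z up. An angle seated on it has its feet 24 mm above the bench.
- tray: Fixed grey tray with a black floor, 70 mm along x, 120 mm along y; floor 4 mm thick, walls 14 mm high, 4 mm thick. A divider makes two bays: the wide one towards +y (62 x 62 mm inside, centre 25 mm from the origin) and the narrow one towards -y (62 mm along x, 46 mm along y inside, centre 33 mm from the origin). Origin: centre of the underside, z up.
- dish: Fixed round steel specimen dish, 98 mm outside and 90 mm inside diameter, 12 mm high, floor 4 mm thick. Origin: centre of the underside, z up.
- bottle: Bystander: small amber bottle with black cap, 38 mm diameter, 70 mm high, standing loose on the bench. Origin: centre of the underside.

How it is judged:
By the outcome, as a careful person would: the job done as asked, in the order asked, and still so for the second after the job is handed in, with the robot touching nothing.
It also fails if it takes over 125 s, if anything falls off the work surface, if the arm or the gripper's body presses on something with over 40 N, if the wrist force passes 120 N, or if a joint passes its speed limit or range.

## Working session

There is one attempt and no reset: what is moved stays moved. The work goes in short steps, Python scripts to look and compute and a tool call to move; the robot and the scene stay as the last step left them, time stands still between calls to the robot, and variables do not carry over. Pictures are saved under pics/ and viewed, and the job is handed in when it is done.

Besides the shell and the picture viewer there is one more tool, called by a JSON object that holds its "method" and its "body", one argument or row to a line. move_arm: Moves the arm, as the interface text tells. Its arguments: {"type":"object","properties":{"deltas":{"type":"array","items":{"type":"array","items":{"type":"number"}}},"squeeze":{"type":"number"}},"required":["deltas"]}

```bash
ls; mkdir -p pics; python3 - <<'E'
from cell import ctrl
import cv2,pickle
s=ctrl.state(); print({k:s[k] for k in('t','tcp_pos','eef_rot','width','ft_force')})
D={}
for n in('top','side','wrist'):
    c=ctrl.read_camera(n); D[n]=c
    cv2.imwrite(f'pics/a_{n}.png',c['img'][:,:,::-1])
    print(n,c['fx'],c['cx'],c['cy'],c['R'],c['t'])
    for o in 'short_angle long_angle large_objective slim_objective mount rest tray dish bottle'.split():
        for d in ctrl.find_in(o,n)[:2]:
            import numpy as np
            print(n,o,np.round(np.array(c['R']).T@(np.array(d['centre'])-c['t']),3),round(d['confidence'],2))
pickle.dump(D,open('a.pkl','wb'))
print(ctrl.state()['t'])
E
```

```text
pics
{'t': 0.0, 'tcp_pos': array([ 0.25377739, -0.624829  ,  0.23032314]), 'eef_rot': array([-3.13975008e+00,  1.26815238e-04,  3.85822280e-01]), 'width': 0.9969117216173332, 'ft_force': array([ 0.51453823, -0.06296806,  0.5290803 ])}
top 498.5555518695161 317.4940158112639 237.20584739041303 [[ 0.01858063 -0.9998044  -0.00677672]
 [-0.97259601 -0.01650305 -0.2319152 ]
 [ 0.231758    0.01090014 -0.9727124 ]] [-0.00120513  0.51438371  0.965646  ]
top short_angle [0.388 0.259 0.017] 0.96
top long_angle [ 0.479 -0.085  0.013] 0.68
top large_objective [0.481 0.09  0.049] 0.74
top slim_objective [0.494 0.397 0.036] 0.66
top mount [0.629 0.014 0.027] 0.5
top rest [ 0.601 -0.233  0.01 ] 0.68
top tray [ 0.479 -0.428  0.006] 0.55
top tray [0.494 0.396 0.035] 0.49
top dish [ 0.387 -0.288  0.002] 0.76
top bottle [0.606 0.209 0.042] 0.87
top bottle [0.482 0.086 0.047] 0.52
side 520.5548827825386 322.3078287034183 229.0053084560821 [[-0.86498699 -0.50116175 -0.02518727]
 [-0.24616025  0.467533   -0.84901003]
 [ 0.43726724 -0.72818252 -0.52777607]] [0.46204545 0.17551316 0.80956318]
side short_angle [0.38  0.275 0.016] 0.84
side long_angle [ 0.481 -0.072  0.009] 0.98
side long_angle [ 0.383 -0.288  0.001] 0.34
side large_objective [0.482 0.102 0.031] 0.8
side slim_objective [0.491 0.406 0.023] 0.89
side mount [0.632 0.023 0.02 ] 0.64
side tray [ 0.473 -0.43   0.004] 0.97
side dish [ 0.384 -0.291 -0.004] 0.75
side bottle [0.605 0.223 0.035] 0.92
wrist 341.8712438751866 318.43129671700063 240.6783135298618 [[ 3.76842977e-01 -9.26277153e-01  7.64447760e-05]
 [-8.78686239e-01 -3.57455160e-01  3.16443206e-01]
 [-2.93086786e-01 -1.19316571e-01 -9.48611454e-01]] [-0.67567747 -0.04191758  0.38140552]
1.5
```

View pics/a_top.png

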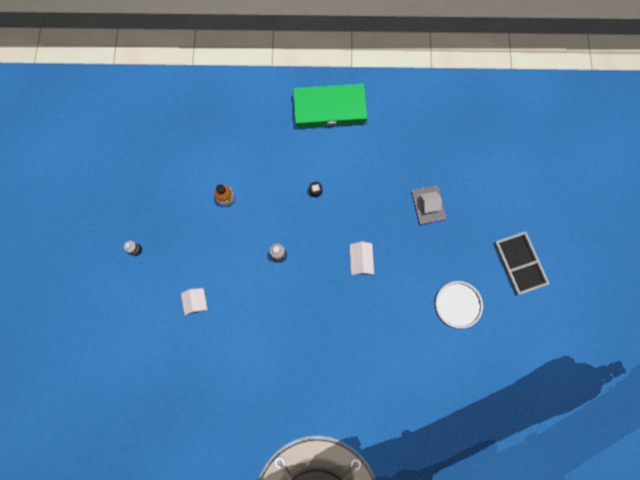

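View pics/a_side.png

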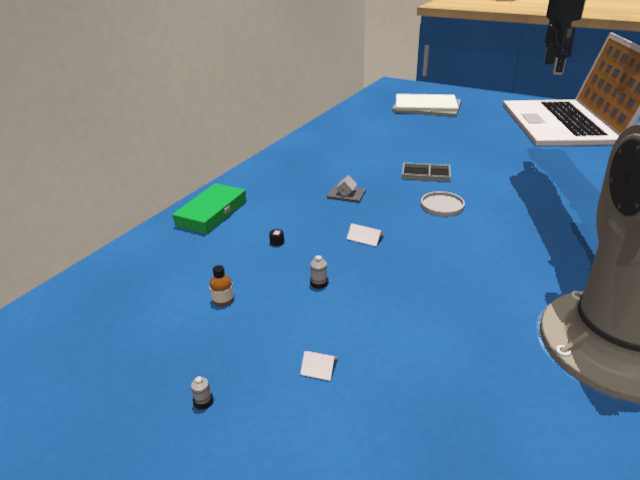

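View pics/a_wrist.png

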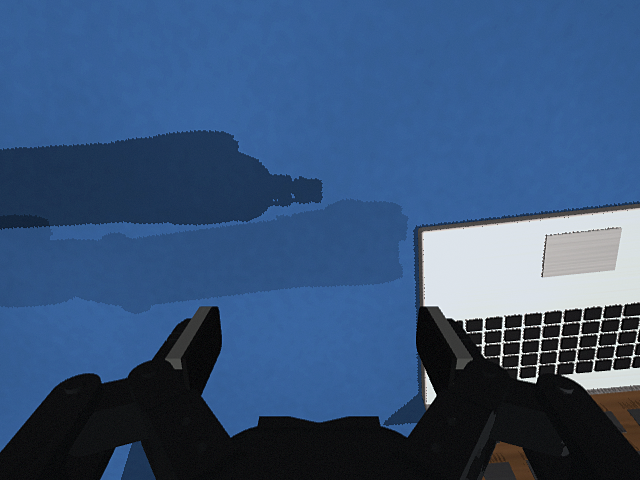

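```bash
cat > h.py <<'E'
import numpy as np,cv2,pickle
from scipy.spatial.transform import Rotation as Ro
def cam2w(c,u,v,z):
    R=np.array(c['R']);t=np.array(c['t']);C=-R.T@t
    d=R.T@np.array([(u-c['cx'])/c['fx'],(v-c['cy'])/c['fy'],1]); 
    return C+d*(z-C[2])/d[2]
def w2p(c,X):
    X=np.atleast_2d(X).astype(float);p=X@np.array(c['R']).T+np.array(c['t'])
    return np.c_[c['fx']*p[:,0]/p[:,2]+c['cx'],c['fy']*p[:,1]/p[:,2]+c['cy']]
def delta(s,pos,yaw):
    """cm in tool axes now, and turn about z; yaw mod pi chosen nearest. also tilt residual"""
    R=Ro.from_euler('xyz',s['eef_rot']); d=R.inv().apply(np.array(pos)-s['tcp_pos'])*100
    y0=s['eef_rot'][2]; 
    T=Ro.from_euler('xyz',[np.pi,0,yaw]); rv=(R.inv()*T).as_rotvec()
    print('yaw now %.3f'%y0,'d cm',np.round(d,2),'rotvec',np.round(rv,3),'q7 %.2f'%s['qpos'][6])
def snap(ctrl,n,f):
    c=ctrl.read_camera(n); cv2.imwrite(f'pics/{f}.png',c['img'][:,:,::-1]); pickle.dump(c,open(f'{f}.pkl','wb')); return c
def load(f): return pickle.load(open(f'{f}.pkl','rb'))
E
python3 - <<'E'
from h import *
D=pickle.load(open('a.pkl','rb'))
for n,c in D.items(): print(n,-np.array(c['R']).T@c['t'])
c=D['wrist'];T=Ro.from_euler('xyz',[-3.1398,0,.3858])
C=-np.array(c['R']).T@c['t']
print(T.inv().apply(C-np.array([.2538,-.6248,.2303])), T.inv().as_matrix()@np.array(c['R']).T)
im=D['top']['img'][:,:,::-1]
rows=[(194,301),(362,258),(429,204),(522,263)]
cr=[cv2.resize(im[v-32:v+32,u-42:u+42],None,fx=4.7,fy=4.6,interpolation=cv2.INTER_CUBIC) for u,v in rows]
cv2.imwrite('pics/a_crop.png',np.vstack([np.hstack(cr[:2]),np.hstack(cr[2:])]))
E
```

```text
top [ 0.27651375 -0.00324167  1.05858107]
side [0.08887221 0.73901107 0.58791817]
wrist [ 0.32957683 -0.59534026  0.37512183]
[ 0.08129277  0.00096086 -0.14482379] [[ 5.85633225e-04 -9.48611309e-01 -3.16443110e-01]
 [ 9.99998082e-01 -3.59256363e-05  1.95836644e-03]
 [-1.86909697e-03 -3.16443650e-01  9.48609468e-01]]
```

View pics/a_crop.png

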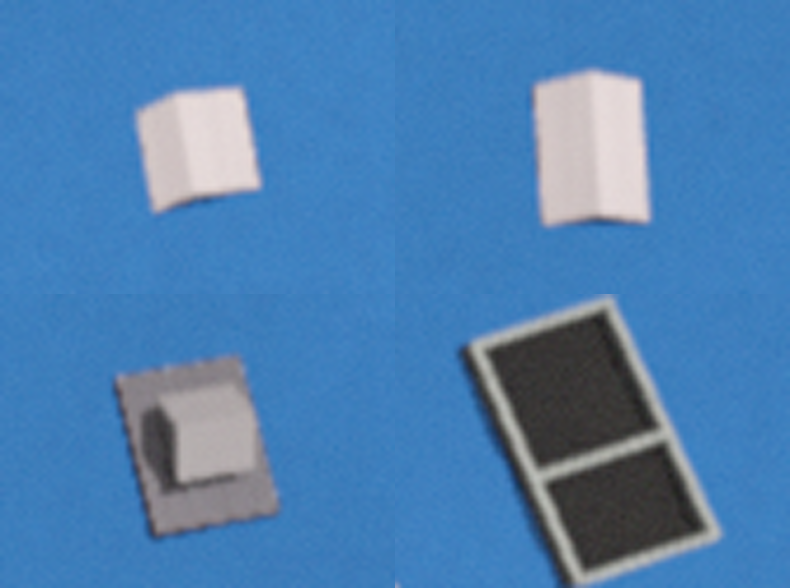

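```bash
cat > fit.py <<'E'
from h import *
from scipy.optimize import minimize
def cyl(r,z,n=40,rr=None):
    a=np.linspace(0,2*np.pi,n,endpoint=False);return np.c_[r*np.cos(a),r*np.sin(a),np.full(n,z)]
def box(x,y,z0,z1): return np.array([[sx*x/2,sy*y/2,z] for sx in(-1,1) for sy in(-1,1) for z in(z0,z1)])
def ang(L):
    o=[(-24.04,2.83),(-21.2,0),(24.04,2.83),(21.2,0),(0,26.87)]
    return np.array([[sx*L/2,y,z] for sx in(-1,1) for y,z in o])/1000
mm=1e-3
M={'short_angle':[ang(46)],'long_angle':[ang(66)],
'large_objective':[np.vstack([cyl(.017,0),cyl(.017,.010)]),np.vstack([cyl(.015,.01),cyl(.015,.045),cyl(.007,.058)])],
'slim_objective':[np.vstack([cyl(.014,0),cyl(.014,.010)]),np.vstack([cyl(.012,.01),cyl(.012,.037),cyl(.006,.046)])],
'mount':[np.vstack([cyl(.015,0),cyl(.015,.024)])],
'rest':[box(.06,.08,0,.008),np.array([[s*.018,y,z] for s in(-1,1) for y,z in((0,.0452),(-.0212,.024),(.0212,.024),(-.005,.0078),(.005,.0078))])],
'tray':[box(.07,.12,0,.014)],'dish':[np.vstack([cyl(.049,0),cyl(.049,.012)])]}
def mask(c):
    im=cv2.GaussianBlur(c['img'],(3,3),0).astype(float);r,g,b=im[...,0],im[...,1],im[...,2]
    return ((b-r)/(np.maximum(b,1))<.38)&(~((g>r*1.6)&(g>b*1.5)))
S=4
def sil(c,name,p,box_):
    x0,y0,x1,y1=box_;m=np.zeros(((y1-y0)*S,(x1-x0)*S),np.uint8)
    cs,sn=np.cos(p[2]),np.sin(p[2]);z=p[3] if len(p)>3 else 0
    for P in M[name]:
        X=np.c_[P[:,0]*cs-P[:,1]*sn+p[0],P[:,0]*sn+P[:,1]*cs+p[1],P[:,2]+z]
        q=(w2p(c,X)+.5-[x0,y0])*S-.5
        h=cv2.convexHull(q.astype(np.float32))
        cv2.fillConvexPoly(m,np.round(h*16).astype(np.int32),1,shift=4)
    return cv2.resize(m.astype(np.float32),None,fx=1/S,fy=1/S,interpolation=cv2.INTER_AREA)
def fit(name,cams,p0,yaws=None,pad=25):
    dat=[]
    for c in cams:
        r=.08
        q=w2p(c,[[p0[0]+a*r,p0[1]+b*r,z] for a in(-1,1) for b in(-1,1) for z in(0,.05)])
        x0,y0=np.floor(q.min(0)).astype(int);x1,y1=np.ceil(q.max(0)).astype(int)
        x0,y0=max(x0,0),max(y0,0);x1,y1=min(x1,640),min(y1,480)
        mk=mask(c)[y0:y1,x0:x1]
        s=cv2.dilate((sil(c,name,list(p0)+[0] if len(p0)==2 else p0,(x0,y0,x1,y1))>.2).astype(np.uint8),np.ones((7,7)))
        n,l=cv2.connectedComponents(mk.astype(np.uint8))
        keep=[i for i in range(1,n) if (l==i)[s>0].sum()>10]
        mk=np.isin(l,keep)
        # holes fill
        cn,_=cv2.findContours(mk.astype(np.uint8),cv2.RETR_EXTERNAL,cv2.CHAIN_APPROX_NONE)
        f=np.zeros(mk.shape,np.uint8);cv2.drawContours(f,cn,-1,1,-1)
        dat.append((c,f.astype(np.float32),(x0,y0,x1,y1)))
    best=None
    for yw in (yaws if yaws is not None else [p0[2] if len(p0)>2 else 0]):
        def cost(v):
            e=0
            for c,f,b in dat:
                s=sil(c,name,[v[0]/100,v[1]/100,v[2]/10],b);e+=np.abs(s-f).sum()/max(f.sum(),1)
            return e/len(dat)
        x=[p0[0]*100,p0[1]*100,yw*10]
        for k in (1,.3):
            r=minimize(cost,x,method='Nelder-Mead',options=dict(initial_simplex=[x,np.add(x,[k,0,0]),np.add(x,[0,k,0]),np.add(x,[0,0,2*k])],xatol=.005,fatol=1e-5,maxiter=200));x=r.x
        if best is None or r.fun<best[1]: best=(np.array([x[0]/100,x[1]/100,x[2]/10]),r.fun)
    return best
E
cat > f1.py <<'E'
from fit import *
D=pickle.load(open('a.pkl','rb'))
P={'short_angle':(.383,.267),'long_angle':(.48,-.08),'large_objective':(.482,.096),'slim_objective':(.492,.4),'mount':(.63,.018),'rest':(.601,-.233),'tray':(.476,-.429),'dish':(.385,-.29)}
Y={'short_angle':[-.2,.2],'long_angle':[-.2,.2],'rest':[1.4,1.75],'tray':[-1.3,-1.1]}
for n,p in P.items():
    for cn in (['top'],['side'],['top','side']):
        b,f=fit(n,[D[k] for k in cn],p,Y.get(n)); print(n,cn,np.round(b,4),round(f,3))
E
python3 f1.py
```

```text
short_angle ['top'] [0.3856 0.2682 0.2547] 0.075
short_angle ['side'] [0.3849 0.2688 0.2648] 0.071
short_angle ['top', 'side'] [0.3853 0.2685 0.2563] 0.076
long_angle ['top'] [ 0.4835 -0.087   0.0377] 0.074
long_angle ['side'] [ 0.482  -0.0855  0.0789] 0.082
long_angle ['top', 'side'] [ 0.483  -0.0862  0.0758] 0.083
large_objective ['top'] [ 0.4909  0.094  -0.0465] 0.128
large_objective ['side'] [0.4895 0.0905 0.2214] 0.126
large_objective ['top', 'side'] [0.4889 0.0927 0.0207] 0.161
slim_objective ['top'] [ 0.4964  0.4069 -0.1042] 0.212
slim_objective ['side'] [0.4955 0.4022 0.0093] 0.132
slim_objective ['top', 'side'] [ 0.4947  0.4038 -0.047 ] 0.205
mount ['top'] [0.6392 0.0152 0.0021] 0.558
mount ['side'] [0.6365 0.0138 0.1359] 0.383
mount ['top', 'side'] [ 0.6372  0.0139 -0.0874] 0.469
rest ['top'] [ 0.6068 -0.2345  1.7721] 0.047
rest ['side'] [ 0.6051 -0.2357  1.7819] 0.074
rest ['top', 'side'] [ 0.6058 -0.2349  1.7681] 0.068
tray ['top'] [ 0.4788 -0.4277 -1.2242] 0.029
tray ['side'] [ 0.4761 -0.4249 -1.2314] 0.041
tray ['top', 'side'] [ 0.4774 -0.4273 -1.2234] 0.055
dish ['top'] [ 0.3879 -0.2904  0.1999] 0.027
dish ['side'] [ 0.386  -0.2887  0.0971] 0.031
dish ['top', 'side'] [ 0.3869 -0.2899  0.0896] 0.038
```

```bash
cat > plan.py <<'E'
from h import *
import json
def plan(p0,yaw0,wps,g=1,step=4.5,turn=.14,dp=1):
    """wps: list of (x,y,z,yaw). tool assumed straight down. prints chunks of 8 rows"""
    p=np.array(p0,float);a=yaw0;out=[]
    for w in wps:
        q0,a0=p.copy(),a;dq=np.array(w[:3])-q0;da=(w[3]-a0)
        n=max(int(np.ceil(np.linalg.norm(dq)*100/step)),int(np.ceil(abs(da)/turn)),1)
        for i in range(1,n+1):
            tp=q0+dq*i/n;ta=a0+da*i/n
            T=Ro.from_euler('xyz',[np.pi,0,a]);d=np.round(T.inv().apply(tp-p)*100,dp);th=round(-(ta-a),2)
            p=p+T.apply(d/100);a=a-th
            out.append([*[float(x)+0 for x in d],0,0,th+0.0,g])
    for i in range(0,len(out),8): print(json.dumps(out[i:i+8]).replace(' ',''))
    print('end',np.round(p,4),round(a,3),len(out),'rows')
def here(ctrl):
    s=ctrl.state();return s['tcp_pos'],s['eef_rot'][2],s
E
python3 - <<'E'
from plan import *; from cell import ctrl
p,a,s=here(ctrl)
plan(p,a,[(.6,-.15,.22,1.0),(.40,.23,.16,1.827)])
E
```

```text
[[3.6,-2.2,0.1,0,0,-0.04,1],[3.6,-2.1,0.1,0,0,-0.05,1],[3.8,-1.9,0.0,0,0,-0.04,1],[3.8,-1.7,0.1,0,0,-0.05,1],[3.9,-1.6,0.1,0,0,-0.04,1],[4.0,-1.3,0.1,0,0,-0.04,1],[4.0,-1.3,0.1,0,0,-0.05,1],[4.1,-1.0,0.0,0,0,-0.04,1]]
[[4.1,-0.8,0.1,0,0,-0.04,1],[4.1,-0.7,0.1,0,0,-0.05,1],[4.2,-0.5,0.1,0,0,-0.04,1],[4.2,-0.3,0.1,0,0,-0.05,1],[4.2,-0.2,0.0,0,0,-0.04,1],[4.2,0.1,0.1,0,0,-0.04,1],[2.1,-3.7,0.6,0,0,-0.08,1],[2.4,-3.6,0.6,0,0,-0.09,1]]
[[2.7,-3.3,0.6,0,0,-0.08,1],[3.0,-3.2,0.6,0,0,-0.08,1],[3.2,-2.8,0.6,0,0,-0.09,1],[3.4,-2.6,0.6,0,0,-0.08,1],[3.6,-2.3,0.6,0,0,-0.08,1],[3.8,-1.9,0.6,0,0,-0.08,1],[4.0,-1.7,0.6,0,0,-0.09,1],[4.1,-1.3,0.6,0,0,-0.08,1]]
end [0.4002 0.2302 0.1603] 1.826 24 rows
```

{"method": "move_arm", "body": {
  "deltas": [
    [3.6,-2.2,0.1,0,0,-0.04,1],
    [3.6,-2.1,0.1,0,0,-0.05,1],
    [3.8,-1.9,0.0,0,0,-0.04,1],
    [3.8,-1.7,0.1,0,0,-0.05,1],
    [3.9,-1.6,0.1,0,0,-0.04,1],
    [4.0,-1.3,0.1,0,0,-0.04,1],
    [4.0,-1.3,0.1,0,0,-0.05,1],
    [4.1,-1.0,0.0,0,0,-0.04,1]
  ]
}}

```text
t: 2.3
tcp_pos: [0.4526, -0.3519, 0.2254]
eef_rot: [3.141, 0.0, 0.738]
ft_force: [1.3, 0.4, 1.0]
width: 1.001
```

{"method": "move_arm", "body": {
  "deltas": [
    [4.1,-0.8,0.1,0,0,-0.04,1],
    [4.1,-0.7,0.1,0,0,-0.05,1],
    [4.2,-0.5,0.1,0,0,-0.04,1],
    [4.2,-0.3,0.1,0,0,-0.05,1],
    [4.2,-0.2,0.0,0,0,-0.04,1],
    [4.2,0.1,0.1,0,0,-0.04,1],
    [2.1,-3.7,0.6,0,0,-0.08,1],
    [2.4,-3.6,0.6,0,0,-0.09,1]
  ]
}}

```text
t: 3.1
tcp_pos: [0.5607, -0.072, 0.208]
eef_rot: [3.141, -0.001, 1.17]
ft_force: [0.6, 0.3, 0.1]
width: 0.999
```

{"method": "move_arm", "body": {
  "deltas": [
    [2.7,-3.3,0.6,0,0,-0.08,1],
    [3.0,-3.2,0.6,0,0,-0.08,1],
    [3.2,-2.8,0.6,0,0,-0.09,1],
    [3.4,-2.6,0.6,0,0,-0.08,1],
    [3.6,-2.3,0.6,0,0,-0.08,1],
    [3.8,-1.9,0.6,0,0,-0.08,1],
    [4.0,-1.7,0.6,0,0,-0.09,1],
    [4.1,-1.3,0.6,0,0,-0.08,1]
  ]
}}

```text
t: 3.9
tcp_pos: [0.3995, 0.2315, 0.1605]
eef_rot: [3.141, 0.0, 1.829]
ft_force: [1.0, 0.2, 0.2]
width: 1.002
```

Arm tracks accurately. Look with the wrist.

```bash
python3 - <<'E'
from fit import *; from plan import *; from cell import ctrl
c=snap(ctrl,'wrist','b_wrist')
print(fit('short_angle',[c],(.385,.2685),[.26]))
p,a,s=here(ctrl);print(p,a)
E
```

```text
(array([0.38473965, 0.26756732, 0.25665672]), np.float64(0.034457650035619736))
[0.39545722 0.23833567 0.16029366] 1.8411515368951599
```

View pics/b_wrist.png

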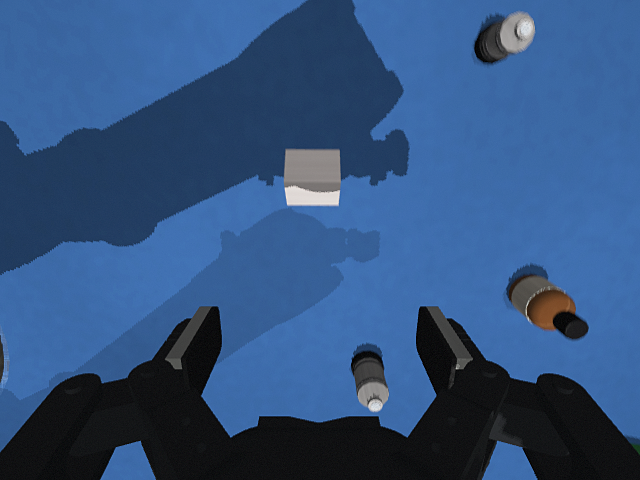

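```bash
python3 - <<'E'
from plan import *; from cell import ctrl
p,a,s=here(ctrl); print(p,a,s['qvel'])
plan(p,a,[(.385,.268,.05,1.827),(.385,.268,.004,1.827)],dp=2)
E
```

```text
[0.39545722 0.23833567 0.16029366] 1.8411515368951599 [ 0.04693787 -0.01692632  0.02624775 -0.00759648 -0.04009582  0.02449215
  0.06000629]
[[1.05,-0.07,3.68,0,0,0.0,1],[1.04,-0.07,3.67,0,0,0.01,1],[1.05,-0.09,3.68,0,0,0.0,1],[0.0,0.0,2.3,0,0,0.0,1],[0.0,0.0,2.3,0,0,0.0,1]]
end [0.385 0.268 0.004] 1.831 5 rows
```

{"method": "move_arm", "body": {
  "deltas": [
    [1.0,-0.1,3.5,0,0,0.0,1],
    [1.0,-0.1,3.5,0,0,0.01,1],
    [1.0,-0.1,3.0,0,0,0.0,1],
    [0,0,0,0,0,0,1],
    [0,0,0,0,0,0,1]
  ]
}}

```text
t: 4.45
tcp_pos: [0.3899, 0.2584, 0.0606]
eef_rot: [-3.141, 0.0, 1.816]
ft_force: [0.5, 0.2, -0.5]
width: 1.002
```

```bash
python3 - <<'E'
from plan import *; from cell import ctrl
p,a,s=here(ctrl); print(p,a,s['qvel'])
plan(p,a,[(.385,.268,.03,1.827),(.385,.268,.004,1.827)],dp=2)
E
```

```text
[0.38993331 0.25838702 0.0606447 ] 1.8161969407063125 [ 2.00882252e-02 -3.67375515e-02 -7.33719326e-03 -1.52065855e-02
 -1.07878591e-03  2.43580496e-04 -3.53353324e-06]
[[1.05,-0.25,3.06,0,0,-0.01,1],[0.0,0.01,2.6,0,0,0.0,1]]
end [0.3851 0.268  0.004 ] 1.826 2 rows
```

{"method": "move_arm", "body": {
  "deltas": [
    [1.0,-0.2,2.5,0,0,-0.01,1],
    [0,0,2.0,0,0,0,1],
    [0,0,1.2,0,0,0,1],
    [0,0,0,0,0,0,1],
    [0,0,0,0,0,0,1]
  ]
}}

```text
t: 4.95
tcp_pos: [0.3864, 0.2677, 0.0043]
eef_rot: [3.14, -0.0, 1.825]
ft_force: [0.0, 1.7, -0.5]
width: 1.001
```

```bash
python3 - <<'E'
from plan import *; from cell import ctrl
c=snap(ctrl,'wrist','c_wrist')
p,a,s=here(ctrl); print(p,a,s['ft_force'])
E
```

```text
[0.38648736 0.26788472 0.00445926] 1.8249261888243966 [-0.08704046  0.5586594  -0.8530976 ]
```

View pics/c_wrist.png

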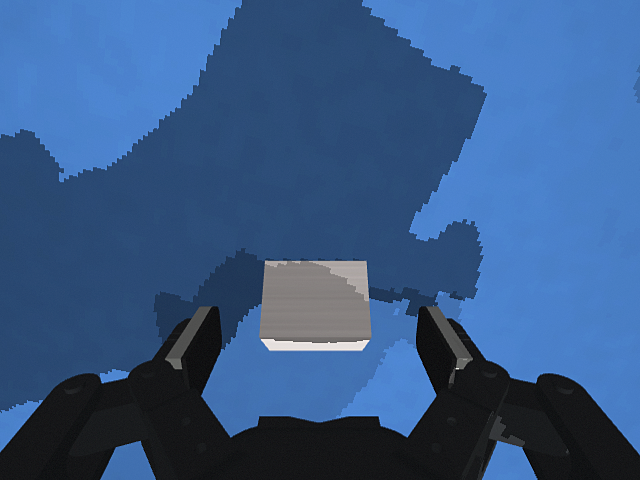

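{"method": "move_arm", "body": {
  "deltas": [
    [0,0,0,0,0,0,-1],
    [0,0,0,0,0,0,-1],
    [0,0,0,0,0,0,-1],
    [0,0,0,0,0,0,-1],
    [0,0,0,0,0,0,-1],
    [0,0,0,0,0,0,-1]
  ],
  "squeeze": 30
}}

```text
t: 5.6
tcp_pos: [0.386, 0.2678, 0.0038]
eef_rot: [3.141, 0.0, 1.826]
ft_force: [0.4, -1.2, 6.6]
width: 0.53
```

{"method": "move_arm", "body": {
  "deltas": [
    [0,0,-1.0,0,0,0,-1],
    [0,0,-3,0,0,0,-1],
    [0,0,-4,0,0,0,-1],
    [0,0,-4,0,0,0,-1],
    [0,0,-3,0,0,0,-1],
    [0,0,0,0,0,0,-1]
  ]
}}

```text
t: 6.2
tcp_pos: [0.3873, 0.2695, 0.1576]
eef_rot: [3.134, -0.002, 1.826]
ft_force: [0.0, 0.0, -0.6]
width: 0.527
```

```bash
python3 - <<'E'
from plan import *; from cell import ctrl
c=snap(ctrl,'wrist','d_wrist')
p,a,s=here(ctrl); print(p,a,s['ft_force'],s['width'],s['t'])
plan([.386,.268,.154],1.826,[(.50,.02,.2,1.1),(.60,-.23,.15,.197)],g=-1)
E
```

```text
[0.38645332 0.26840443 0.1554539 ] 1.8255269554959281 [-0.04552999 -0.29564712 -0.82889326] 0.5263343778086877 6.25
[[-3.8,0.7,-0.7,0,0,0.1,-1],[-3.8,1.0,-0.6,0,0,0.11,-1],[-3.6,1.5,-0.7,0,0,0.1,-1],[-3.4,1.8,-0.6,0,0,0.1,-1],[-3.3,2.2,-0.7,0,0,0.11,-1],[-3.0,2.5,-0.6,0,0,0.1,-1],[-2.7,2.8,-0.7,0,0,0.11,-1],[-2.5,2.9,0.7,0,0,0.13,-1]]
[[-2.2,3.2,0.7,0,0,0.13,-1],[-1.7,3.5,0.7,0,0,0.13,-1],[-1.2,3.6,0.8,0,0,0.12,-1],[-0.8,3.8,0.7,0,0,0.13,-1],[-0.3,3.8,0.7,0,0,0.13,-1],[0.2,3.8,0.7,0,0,0.13,-1]]
end [ 0.5997 -0.2299  0.15  ] 0.196 14 rows
```

View pics/d_wrist.png

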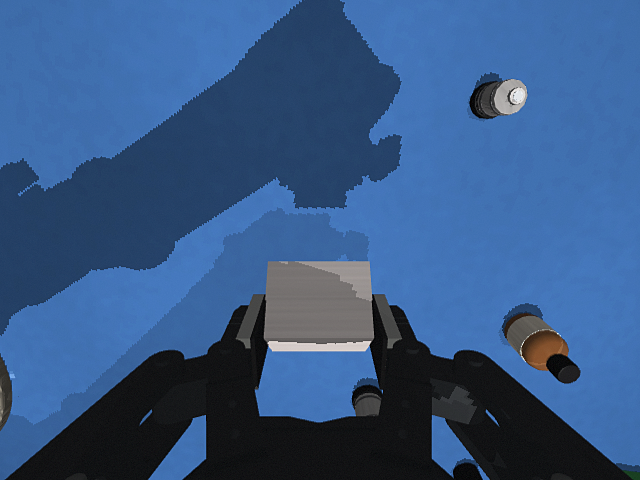

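{"method": "move_arm", "body": {
  "deltas": [
    [-3.8,0.7,-0.7,0,0,0.1,-1],
    [-3.8,1.0,-0.6,0,0,0.11,-1],
    [-3.6,1.5,-0.7,0,0,0.1,-1],
    [-3.4,1.8,-0.6,0,0,0.1,-1],
    [-3.3,2.2,-0.7,0,0,0.11,-1],
    [-3.0,2.5,-0.6,0,0,0.1,-1],
    [-2.7,2.8,-0.7,0,0,0.11,-1],
    [-2.5,2.9,0.7,0,0,0.13,-1]
  ]
}}

```text
t: 7.05
tcp_pos: [0.515, -0.0172, 0.1927]
eef_rot: [3.141, -0.001, 0.961]
ft_force: [1.8, 0.9, 0.5]
width: 0.525
```

{"method": "move_arm", "body": {
  "deltas": [
    [-2.2,3.2,0.7,0,0,0.13,-1],
    [-1.7,3.5,0.7,0,0,0.13,-1],
    [-1.2,3.6,0.8,0,0,0.12,-1],
    [-0.8,3.8,0.7,0,0,0.13,-1],
    [-0.3,3.8,0.7,0,0,0.13,-1],
    [0.2,3.8,0.7,0,0,0.13,-1],
    [0,0,0,0,0,0,-1],
    [0,0,0,0,0,0,-1]
  ]
}}

```text
t: 7.85
tcp_pos: [0.5979, -0.2305, 0.1473]
eef_rot: [-3.14, 0.003, 0.195]
ft_force: [0.8, 1.0, -0.5]
width: 0.527
```

```bash
python3 - <<'E'
from fit import *; from plan import *; from cell import ctrl
c=snap(ctrl,'wrist','e_wrist')
p,a,s=here(ctrl); print(p,a,s['ft_force'],s['width'],s['t'])
E
```

```text
[ 0.59821896 -0.22905067  0.14784684] 0.1974220647347209 [ 0.01615899 -0.20699886 -0.56022751] 0.5302794553759818 7.9
```

View pics/e_wrist.png

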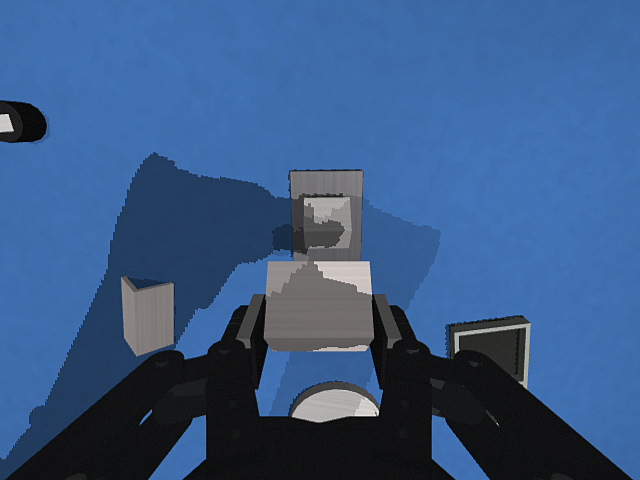

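```bash
python3 - <<'E'
from fit import *
c=load('e_wrist');p=(.6058,-.2349,1.768)
im=c['img'][:,:,::-1].copy();cs,sn=np.cos(p[2]),np.sin(p[2])
def pr(L): 
    L=np.array(L);return w2p(c,np.c_[L[:,0]*cs-L[:,1]*sn+p[0],L[:,0]*sn+L[:,1]*cs+p[1],L[:,2]])
Z=4;cx,cy=260,150
big=cv2.resize(im[150:290,240:400],None,fx=5,fy=4.2*5/4.2,interpolation=cv2.INTER_CUBIC)
for L,col in (([(-.03,-.04,.008),(.03,-.04,.008),(.03,.04,.008),(-.03,.04,.008)],(0,255,0)),([(-.018,0,.0452),(.018,0,.0452),(.018,.0212,.024),(-.018,.0212,.024)],(0,0,255)),([(-.018,0,.0452),(.018,0,.0452),(.018,-.0212,.024),(-.018,-.0212,.024)],(0,0,255))):
    q=((pr(L)+.5-[240,150])*5).astype(np.int32);cv2.polylines(big,[q],True,col,1)
cv2.imwrite('pics/e2.png',big[:600])
E
```

```text
(no output)
```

View pics/e2.png

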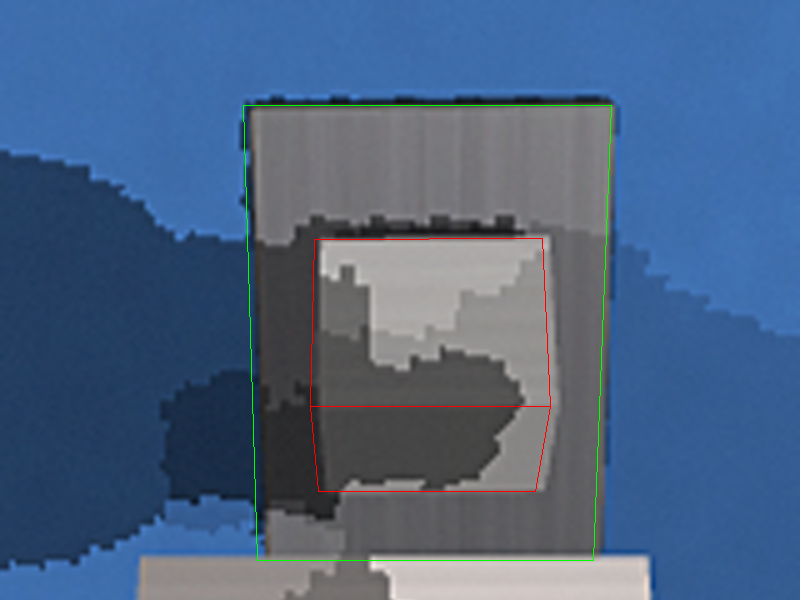

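```bash
python3 - <<'E'
from fit import *
c=load('c_wrist')
print(fit('short_angle',[c],(.3847,.2676),[.2567]))
print(w2p(c,[[.3862,.2678,.0269]]))
im=c['img'][:,:,::-1].copy()
p=fit('short_angle',[c],(.3847,.2676),[.2567])[0];cs,sn=np.cos(p[2]),np.sin(p[2])
P=M['short_angle'][0];X=np.c_[P[:,0]*cs-P[:,1]*sn+p[0],P[:,0]*sn+P[:,1]*cs+p[1],P[:,2]]
print(np.round(w2p(c,X)))
for q in w2p(c,X): cv2.circle(im,tuple(int(round(v)) for v in q),2,(0,0,255),-1)
cv2.imwrite('pics/c2.png',cv2.resize(im[220:400,200:440],None,fx=3,fy=3))
E
```

```text
(array([0.38529224, 0.26648012, 0.2533575 ]), np.float64(0.024188779294490814))
[[317.85185113 333.38210427]]
[[269. 349.]
 [270. 341.]
 [265. 260.]
 [266. 263.]
 [259. 336.]
 [361. 349.]
 [361. 341.]
 [366. 260.]
 [365. 263.]
 [371. 336.]]
```

View pics/c2.png

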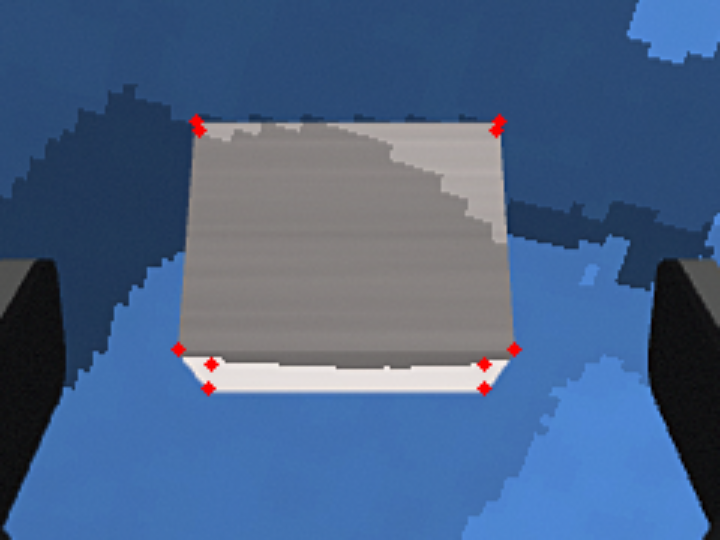

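```bash
python3 - <<'E'
from plan import *; from cell import ctrl
p,a,s=here(ctrl); plan(p,a,[(.607,-.2346,.06,.197)],g=-1,step=3,dp=2)
E
```

```text
[[0.25,0.24,2.93,0,0,0.0,-1],[0.25,0.24,2.93,0,0,0.0,-1],[0.25,0.24,2.92,0,0,0.0,-1]]
end [ 0.607  -0.2346  0.06  ] 0.197 3 rows
```

{"method": "move_arm", "body": {
  "deltas": [
    [0.25,0.24,2.9,0,0,0,-1],
    [0.25,0.24,2.9,0,0,0,-1],
    [0.25,0.24,2.9,0,0,0,-1],
    [0,0,0,0,0,0,-1],
    [0,0,0,0,0,0,-1]
  ]
}}

```text
t: 8.4
tcp_pos: [0.6076, -0.2343, 0.0625]
eef_rot: [-3.14, 0.001, 0.198]
ft_force: [0.6, -0.7, 0.2]
width: 0.528
```

```bash
python3 - <<'E'
from plan import *; from cell import ctrl
c=snap(ctrl,'wrist','f_wrist')
c=snap(ctrl,'side','f_side')
p,a,s=here(ctrl); print(p,a,s['ft_force'],s['t']);plan(p,a,[(.607,-.2346,.03,.197)],g=-1,step=1,dp=2)
im=c['img'][:,:,::-1];cv2.imwrite('pics/f2.png',cv2.resize(im[100:230,280:480],None,fx=4,fy=4))
E
```

```text
[ 0.60893577 -0.23525629  0.06416017] 0.19690476124160083 [-0.10613853 -0.19137054 -0.11779449] 8.5
[[-0.04,-0.03,0.85,0,0,0.0,-1],[-0.05,-0.02,0.86,0,0,0.0,-1],[-0.04,-0.03,0.85,0,0,0.0,-1],[-0.05,-0.02,0.86,0,0,0.0,-1]]
end [ 0.607  -0.2346  0.03  ] 0.197 4 rows
```

View pics/f2.png

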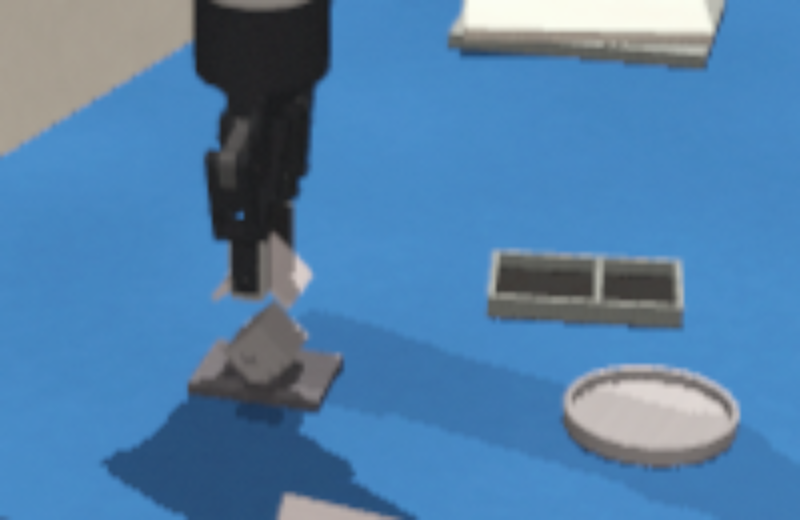

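View pics/f_wrist.png

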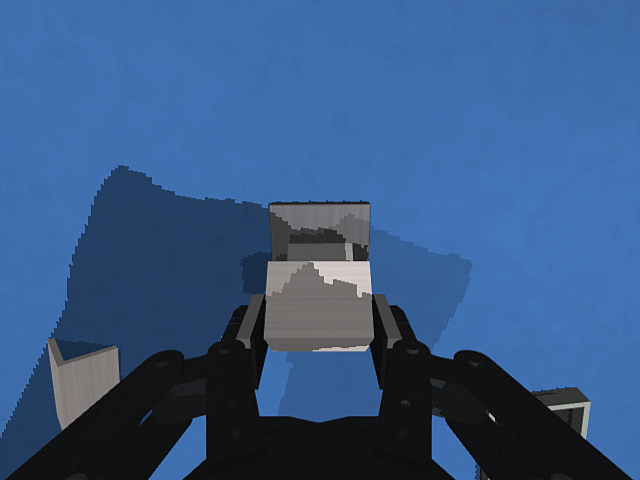

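{"method": "move_arm", "body": {
  "deltas": [
    [-0.1,0,1.0,0,0,0,-1],
    [0,0,1.0,0,0,0,-1],
    [0,0,0.9,0,0,0,-1],
    [0,0,0,0,0,0,-1],
    [0,0,0,0,0,0,-1]
  ]
}}

```text
t: 9.0
tcp_pos: [0.6066, -0.2359, 0.0328]
eef_rot: [-3.141, 0.001, 0.196]
ft_force: [0.0, -0.2, 0.0]
width: 0.527
```

{"method": "move_arm", "body": {
  "deltas": [
    [0,0,0.2,0,0,0,-1],
    [0,0,0.2,0,0,0,-1],
    [0,0,0.0,0,0,0,-1],
    [0,0,0,0,0,0,-1]
  ]
}}

```text
t: 9.4
tcp_pos: [0.6069, -0.236, 0.0294]
eef_rot: [3.142, -0.0, 0.196]
ft_force: [0.5, 1.0, 0.5]
width: 0.525
```

{"method": "move_arm", "body": {
  "deltas": [
    [0,-0.1,0.1,0,0,0,-1],
    [0,0,0.1,0,0,0,-1],
    [0,0,0.0,0,0,0,-1],
    [0,0,0,0,0,0,-1]
  ]
}}

```text
t: 9.8
tcp_pos: [0.6066, -0.2353, 0.0282]
eef_rot: [3.141, 0.0, 0.196]
ft_force: [-3.1, -0.6, 6.8]
width: 0.527
```

{"method": "move_arm", "body": {
  "deltas": [
    [0,0,0,0,0,0,0.1],
    [0,0,0,0,0,0,0.2],
    [0,0,0,0,0,0,0.4],
    [0,0,0,0,0,0,0.5],
    [0,0,-3,0,0,0,0.7],
    [0,0,-4,0,0,0,1],
    [0,0,-4,0,0,0,1],
    [-3,0,-1,0,0,0,1]
  ]
}}

```text
t: 10.6
tcp_pos: [0.5832, -0.2397, 0.1524]
eef_rot: [3.138, -0.01, 0.199]
ft_force: [-0.2, -0.3, 0.4]
width: 0.997
```

```bash
cat > chk.py <<'E'
import sys
from fit import *; from plan import *; from cell import ctrl
M['on1']=[P+[0,0,.024] for P in M['short_angle']]
M['on2']=[P+[0,0,.0297] for P in M['long_angle']]
E
python3 - <<'E'
from chk import *
c=snap(ctrl,'wrist','g_wrist');d=snap(ctrl,'side','g_side');e=snap(ctrl,'top','g_top')
p,a,s=here(ctrl); print(p,a,s['t'])
cv2.imwrite('pics/g2.png',np.hstack([cv2.resize(d['img'][150:220,310:390,::-1],None,fx=5,fy=5),cv2.resize(e['img'][170:240,390:470,::-1],None,fx=5,fy=5)]))
E
```

```text
[ 0.57629316 -0.24210262  0.14835193] 0.19378048674496218 10.75
```

View pics/g2.png

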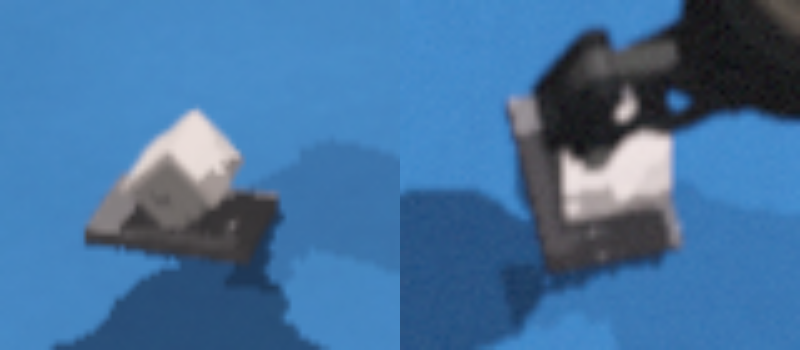

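View pics/g_wrist.png

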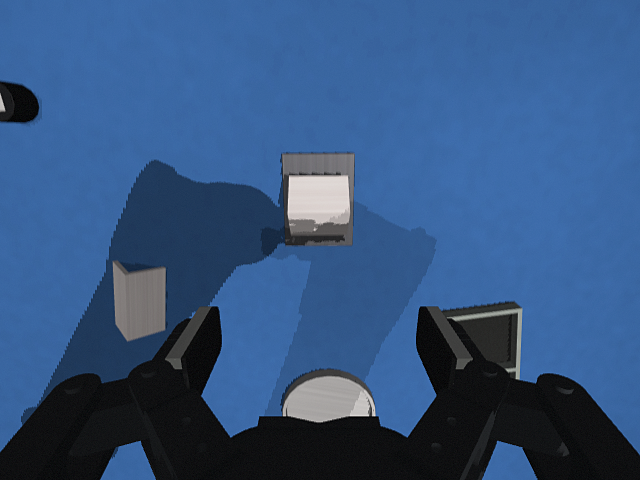

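```bash
cat >> chk.py <<'E'
def overlay(c,L,yaw,x,y,z,feet=0,col=(0,0,255)):
    Q=[(-.02404,.00283),(0,.02687),(.02404,.00283),(.0212,0),(0,.0212),(-.0212,0)]
    cs,sn=np.cos(yaw),np.sin(yaw);segs=[]
    E=[np.array([[s*L/2,a,b+feet] for a,b in Q]) for s in(-1,1)]
    pr=lambda P:w2p(c,np.c_[P[:,0]*cs-P[:,1]*sn+x,P[:,0]*sn+P[:,1]*cs+y,P[:,2]+z])
    a,b=pr(E[0]),pr(E[1])
    return a,b
def draw(c,box_,k,items,f):
    x0,y0,x1,y1=box_;im=cv2.resize(c['img'][y0:y1,x0:x1,::-1],None,fx=k,fy=k,interpolation=cv2.INTER_CUBIC)
    for a,b in items:
        for q in(a,b): cv2.polylines(im,[((q+.5-[x0,y0])*k).astype(np.int32)],True,(0,0,255),1)
        for i in range(3): cv2.line(im,*[tuple(((q[i]+.5-[x0,y0])*k).astype(int).tolist()) for q in(a,b)],(0,255,0),1)
    cv2.imwrite(f,im)
    return im
E
python3 - <<'E'
from chk import *
r=(.6058,-.2349,1.768)
ims=[]
for f,b in(('g_wrist',(270,140,370,260)),('g_side',(310,140,410,260))):
    c=load(f);o=overlay(c,.046,r[2],r[0],r[1],.024);ims.append(draw(c,b,4,[o],'pics/x.png'))
cv2.imwrite('pics/g3.png',np.hstack(ims))
E
```

```text
(no output)
```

View pics/g3.png

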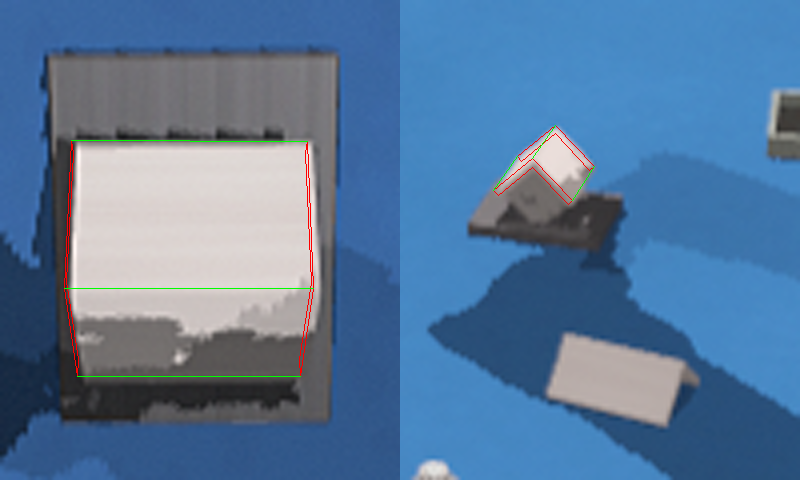

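```bash
python3 - <<'E'
from chk import *
W,Sd=load('g_wrist'),load('g_side')
for cs in([W],[Sd],[W,Sd]): print(fit('long_angle',cs,(.483,-.0862),[.06]))
print(fit('mount',[Sd],(.637,.014)))
plan([.577,-.2405,.149],.197,[(.50,-.10,.13,1.63)],g=1)
E
```

```text
(array([ 0.47972142, -0.08784345,  0.06337924]), np.float64(0.07299025356769562))
(array([ 0.48208287, -0.08558089,  0.07778268]), np.float64(0.08927083015441895))
(array([ 0.48100459, -0.08736046,  0.04848364]), np.float64(0.10780791938304901))
(array([0.63698029, 0.0138106 , 0.1050069 ]), np.float64(0.38989827036857605))
[[-0.4,-1.4,0.2,0,0,-0.13,1],[-0.3,-1.4,0.1,0,0,-0.13,1],[-0.1,-1.5,0.2,0,0,-0.13,1],[0.2,-1.4,0.2,0,0,-0.13,1],[0.3,-1.5,0.2,0,0,-0.13,1],[0.5,-1.3,0.1,0,0,-0.13,1],[0.6,-1.3,0.2,0,0,-0.13,1],[0.9,-1.2,0.2,0,0,-0.13,1]]
[[1.0,-1.1,0.2,0,0,-0.13,1],[1.1,-0.9,0.1,0,0,-0.13,1],[1.2,-0.8,0.2,0,0,-0.13,1]]
end [ 0.5004 -0.1     0.13  ] 1.627 11 rows
```

{"method": "move_arm", "body": {
  "deltas": [
    [-0.4,-1.4,0.2,0,0,-0.13,1],
    [-0.3,-1.4,0.1,0,0,-0.13,1],
    [-0.1,-1.5,0.2,0,0,-0.13,1],
    [0.2,-1.4,0.2,0,0,-0.13,1],
    [0.3,-1.5,0.2,0,0,-0.13,1],
    [0.5,-1.3,0.1,0,0,-0.13,1],
    [0.6,-1.3,0.2,0,0,-0.13,1],
    [0.9,-1.2,0.2,0,0,-0.13,1]
  ]
}}

```text
t: 11.55
tcp_pos: [0.5214, -0.1375, 0.1323]
eef_rot: [-3.14, -0.001, 1.241]
ft_force: [0.8, -0.0, -0.2]
width: 1.006
```

{"method": "move_arm", "body": {
  "deltas": [
    [1.0,-1.1,0.2,0,0,-0.13,1],
    [1.1,-0.9,0.1,0,0,-0.13,1],
    [1.2,-0.8,0.2,0,0,-0.13,1],
    [0,0,0,0,0,0,1],
    [0,0,0,0,0,0,1]
  ]
}}

```text
t: 12.05
tcp_pos: [0.5012, -0.1003, 0.1279]
eef_rot: [-3.141, -0.001, 1.623]
ft_force: [-0.5, -0.1, 0.1]
width: 0.999
```

```bash
python3 - <<'E'
from chk import *
c=snap(ctrl,'wrist','h_wrist')
b=fit('long_angle',[c],(.482,-.086),[.06]);print(b)
p,a,s=here(ctrl);print(p,a,s['t'])
q=b[0];plan(p,a,[(q[0],q[1],.05,q[2]+np.pi/2)],dp=2)
E
```

```text
(array([ 0.48236584, -0.08829462,  0.05987615]), np.float64(0.02269943244755268))
[ 0.50135075 -0.10076698  0.12801988] 1.6222515911646025 12.1
[[0.67,-0.92,3.9,0,0,0.0,1],[0.67,-0.91,3.9,0,0,-0.01,1]]
end [ 0.4824 -0.0883  0.05  ] 1.632 2 rows
```

View pics/h_wrist.png

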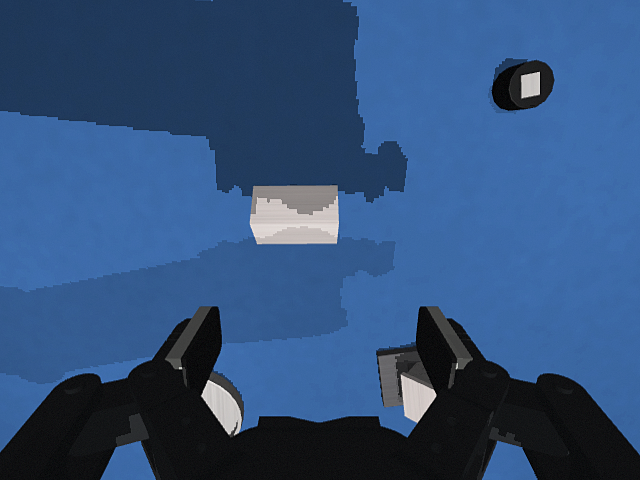

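{"method": "move_arm", "body": {
  "deltas": [
    [0.7,-0.9,3.9,0,0,0,1],
    [0.7,-0.9,3.5,0,0,-0.01,1],
    [0,0,2.0,0,0,0,1],
    [0,0,0,0,0,0,1],
    [0,0,0,0,0,0,1]
  ]
}}

```text
t: 12.6
tcp_pos: [0.483, -0.0877, 0.0346]
eef_rot: [3.141, 0.0, 1.634]
ft_force: [-0.1, 0.5, -0.4]
width: 1.001
```

```bash
python3 - <<'E'
from chk import *
c=snap(ctrl,'wrist','i_wrist')
b=fit('long_angle',[c],(.482,-.087),[.06]);print(b)
p,a,s=here(ctrl);print(p,a,s['t'])
plan(p,a,[(.4825,-.087,.003,b[0][2]+np.pi/2)],dp=2)
E
```

```text
(array([ 0.48245885, -0.0882875 ,  0.05287593]), np.float64(0.02271946147084236))
[ 0.48349069 -0.08775858  0.03517594] 1.6340225959237187 12.65
[[0.08,-0.09,3.22,0,0,0.01,1]]
end [ 0.4825 -0.087   0.003 ] 1.624 1 rows
```

View pics/i_wrist.png

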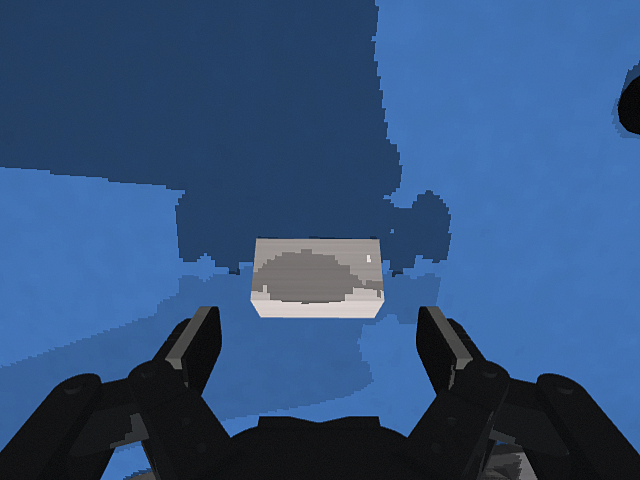

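{"method": "move_arm", "body": {
  "deltas": [
    [0,-0.1,1.7,0,0,0.01,1],
    [0,0,1.5,0,0,0,1],
    [0,0,0,0,0,0,1],
    [0,0,0,0,0,0,-1],
    [0,0,0,0,0,0,-1],
    [0,0,0,0,0,0,-1],
    [0,0,0,0,0,0,-1]
  ]
}}

```text
t: 13.35
tcp_pos: [0.4823, -0.0876, 0.0037]
eef_rot: [3.139, 0.001, 1.625]
ft_force: [-1.7, 0.5, 7.7]
width: 0.759
```

{"method": "move_arm", "body": {
  "deltas": [
    [0,0,0,0,0,0,-1],
    [0,0,-1.0,0,0,0,-1],
    [0,0,-3,0,0,0,-1],
    [0,0,-4,0,0,0,-1],
    [0,0,-4,0,0,0,-1],
    [0,0,-3,0,0,0,-1],
    [0,0,0,0,0,0,-1]
  ]
}}

```text
t: 14.05
tcp_pos: [0.4841, -0.0875, 0.1573]
eef_rot: [3.133, 0.002, 1.625]
ft_force: [0.7, 0.8, -0.6]
width: 0.758
```

```bash
python3 - <<'E'
from chk import *
c=snap(ctrl,'wrist','j_wrist')
p,a,s=here(ctrl);print(p,a,s['t'],s['width'],s['ft_force'])
plan(p,a,[(.595,-.22,.15,.197)],g=-1)
E
```

```text
[ 0.48264497 -0.08758607  0.15505621] 1.6253437401388513 14.1 0.7604349509375731 [-1.18284094 -0.02842861  0.12315169]
[[-1.3,1.0,0.0,0,0,0.13,-1],[-1.1,1.1,0.1,0,0,0.13,-1],[-1.0,1.2,0.0,0,0,0.13,-1],[-0.8,1.4,0.1,0,0,0.13,-1],[-0.6,1.4,0.0,0,0,0.13,-1],[-0.4,1.5,0.1,0,0,0.13,-1],[-0.2,1.6,0.0,0,0,0.13,-1],[0.0,1.6,0.1,0,0,0.13,-1]]
[[0.1,1.5,0.0,0,0,0.13,-1],[0.4,1.6,0.1,0,0,0.13,-1],[0.6,1.4,0.0,0,0,0.13,-1]]
end [ 0.5948 -0.2197  0.1501] 0.195 11 rows
```

View pics/j_wrist.png

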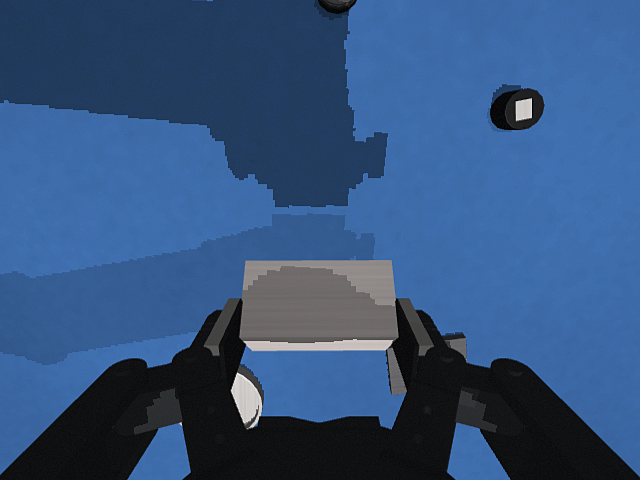

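{"method": "move_arm", "body": {
  "deltas": [
    [-1.3,1.0,0.0,0,0,0.13,-1],
    [-1.1,1.1,0.1,0,0,0.13,-1],
    [-1.0,1.2,0.0,0,0,0.13,-1],
    [-0.8,1.4,0.1,0,0,0.13,-1],
    [-0.6,1.4,0.0,0,0,0.13,-1],
    [-0.4,1.5,0.1,0,0,0.13,-1],
    [-0.2,1.6,0.0,0,0,0.13,-1],
    [0.0,1.6,0.1,0,0,0.13,-1]
  ]
}}

```text
t: 14.9
tcp_pos: [0.5629, -0.1837, 0.1472]
eef_rot: [-3.14, 0.001, 0.581]
ft_force: [-0.1, -0.4, -0.1]
width: 0.76
```

{"method": "move_arm", "body": {
  "deltas": [
    [0.1,1.5,0.0,0,0,0.13,-1],
    [0.4,1.6,0.1,0,0,0.13,-1],
    [0.6,1.4,0.0,0,0,0.13,-1],
    [0.6,0.6,2.5,0,0,0,-1],
    [0.6,0.7,2.5,0,0,0,-1],
    [0,0,2.5,0,0,0,-1],
    [0,0,0,0,0,0,-1],
    [0,0,0,0,0,0,-1]
  ]
}}

```text
t: 15.7
tcp_pos: [0.6068, -0.2294, 0.0716]
eef_rot: [-3.14, 0.002, 0.196]
ft_force: [-0.7, -0.3, 1.2]
width: 0.758
```

```bash
python3 - <<'E'
from chk import *
c=snap(ctrl,'wrist','k_wrist')
p,a,s=here(ctrl);print(p,a,s['t'],s['width'],s['ft_force'])
plan(p,a,[(.607,-.2346,.04,.197)],g=-1,dp=2,step=2)
E
```

```text
[ 0.60773089 -0.22961483  0.07274333] 0.1959649722114769 15.75 0.7600649660734695 [ 0.75132078 -0.07554576  0.8116633 ]
[[-0.08,0.24,1.64,0,0,0.0,-1],[-0.09,0.23,1.63,0,0,0.0,-1]]
end [ 0.607  -0.2346  0.04  ] 0.196 2 rows
```

View pics/k_wrist.png

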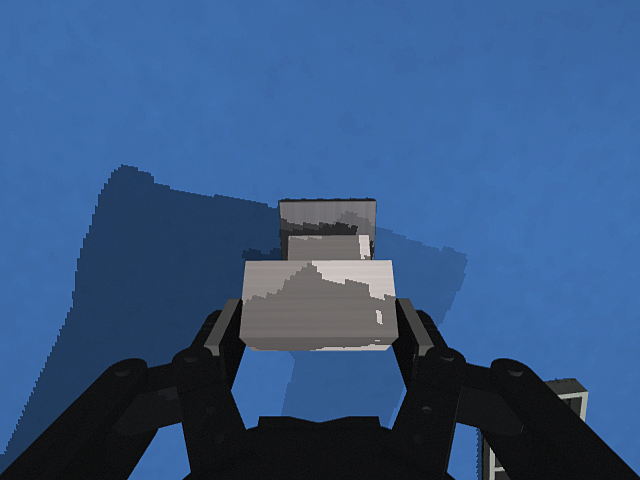

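{"method": "move_arm", "body": {
  "deltas": [
    [-0.1,0.2,1.4,0,0,0,-1],
    [-0.1,0.3,1.3,0,0,0,-1],
    [0,0,0,0,0,0,-1],
    [0,0,0,0,0,0,-1]
  ]
}}

```text
t: 16.15
tcp_pos: [0.6062, -0.2353, 0.0448]
eef_rot: [-3.141, 0.001, 0.195]
ft_force: [-0.1, 0.7, 0.0]
width: 0.76
```

{"method": "move_arm", "body": {
  "deltas": [
    [0.05,0,0.5,0,0,0,-1],
    [0,0,0.4,0,0,0,-1],
    [0,0,0,0,0,0,-1],
    [0,0,0,0,0,0,-1]
  ]
}}

```text
t: 16.55
tcp_pos: [0.6072, -0.2349, 0.0362]
eef_rot: [-3.142, 0.0, 0.196]
ft_force: [-0.6, -0.0, -1.2]
width: 0.761
```

{"method": "move_arm", "body": {
  "deltas": [
    [0,0,0.2,0,0,0,-1],
    [0,0,0.1,0,0,0,-1],
    [0,0,0,0,0,0,-1],
    [0,0,0,0,0,0,-1]
  ]
}}

```text
t: 16.95
tcp_pos: [0.6071, -0.2353, 0.0347]
eef_rot: [3.141, 0.0, 0.196]
ft_force: [-4.4, 0.6, 10.9]
width: 0.764
```

{"method": "move_arm", "body": {
  "deltas": [
    [-0.1,0,0,0,0,0,-1],
    [0,0,0,0,0,0,-1],
    [0,0,0,0,0,0,0.6],
    [0,0,0,0,0,0,0.7],
    [0,0,0,0,0,0,1],
    [0,0,0,0,0,0,1],
    [0,0,-3,0,0,0,1],
    [0,0,-4,0,0,0,1]
  ]
}}

```text
t: 17.75
tcp_pos: [0.6044, -0.2345, 0.1016]
eef_rot: [-3.139, 0.005, 0.196]
ft_force: [0.9, -1.1, 0.4]
width: 1.001
```

{"method": "move_arm", "body": {
  "deltas": [
    [-3,-3,-3,0,0,0,1],
    [-3,-3,0,0,0,0,1],
    [0,0,0,0,0,0,1]
  ]
}}

```text
t: 18.05
tcp_pos: [0.5321, -0.1857, 0.1321]
eef_rot: [-3.139, 0.004, 0.198]
ft_force: [0.3, -0.3, -0.4]
width: 1.001
```

```bash
python3 - <<'E'
from chk import *
snap(ctrl,'wrist','l_wrist');snap(ctrl,'side','l_side');snap(ctrl,'top','l_top')
p,a,s=here(ctrl);print(p,a,s['t'])
r=(.6058,-.2349,1.768)
c=load('l_wrist');u,v=w2p(c,[[.6058,-.2349,.04]])[0].astype(int);print(u,v)
ims=[]
for f,b in(('l_wrist',(u-50,v-60,u+50,v+60)),('l_side',(310,140,410,260))):
    c=load(f);o=overlay(c,.066,r[2],r[0],r[1],.0297);ims.append(draw(c,b,4,[o],'pics/x.png'))
cv2.imwrite('pics/l3.png',np.hstack(ims))
E
```

```text
[ 0.53744562 -0.18911822  0.13241097] 0.1958368534924939 18.2
411 155
```

View pics/l3.png

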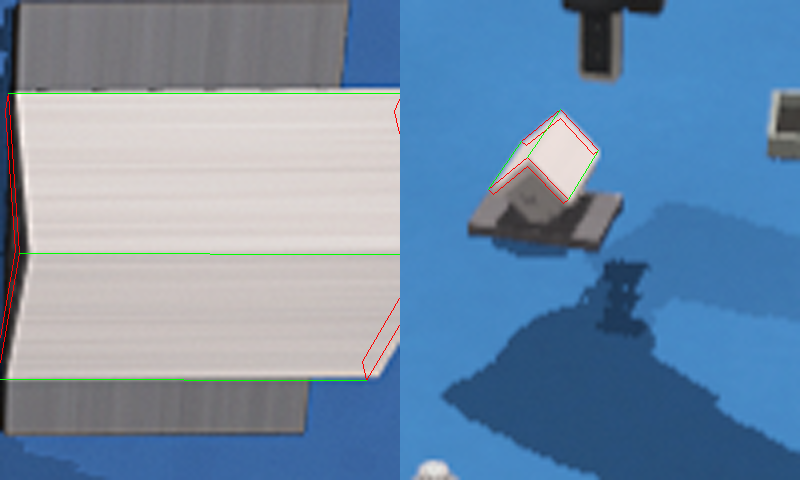

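```bash
python3 - <<'E'
from chk import *
p,a,s=here(ctrl);print(p,a)
plan([.5375,-.189,.132],.196,[(.46,.09,.14,.347)],g=1,step=4)
print(fit('large_objective',[load('l_side'),load('l_top')],(.489,.0925)))
E
```

```text
[ 0.53744562 -0.18911822  0.13241097] 0.1958368534924939
[[-0.3,-3.6,-0.1,0,0,-0.02,1],[-0.2,-3.6,-0.1,0,0,-0.02,1],[-0.1,-3.6,-0.1,0,0,-0.02,1],[0.0,-3.7,-0.1,0,0,-0.02,1],[0.0,-3.6,-0.1,0,0,-0.01,1],[0.0,-3.6,-0.1,0,0,-0.02,1],[0.1,-3.6,-0.1,0,0,-0.02,1],[0.2,-3.6,-0.1,0,0,-0.02,1]]
end [0.4596 0.0896 0.14  ] 0.346 8 rows
(array([0.48928717, 0.09241339, 0.09697276]), np.float64(0.1543334573507309))
```

{"method": "move_arm", "body": {
  "deltas": [
    [-0.3,-3.6,-0.1,0,0,-0.02,1],
    [-0.2,-3.6,-0.1,0,0,-0.02,1],
    [-0.1,-3.6,-0.1,0,0,-0.02,1],
    [0.0,-3.7,-0.1,0,0,-0.02,1],
    [0.0,-3.6,-0.1,0,0,-0.01,1],
    [0.0,-3.6,-0.1,0,0,-0.02,1],
    [0.1,-3.6,-0.1,0,0,-0.02,1],
    [0.2,-3.6,-0.1,0,0,-0.02,1]
  ]
}}

```text
t: 19.0
tcp_pos: [0.4602, 0.091, 0.1402]
eef_rot: [-3.141, -0.001, 0.346]
ft_force: [0.7, 0.2, -0.2]
width: 1.001
```

{"method": "move_arm", "body": {
  "deltas": [
    [0,0,0,0,0,0,1],
    [0,0,0,0,0,0,1]
  ]
}}

```text
t: 19.2
tcp_pos: [0.4603, 0.0903, 0.1401]
eef_rot: [-3.141, -0.001, 0.347]
ft_force: [0.1, -0.6, -0.1]
width: 1.0
```

```bash
python3 - <<'E'
from chk import *
c=snap(ctrl,'wrist','m_wrist')
p,a,s=here(ctrl);print(p,a,s['t'],np.round(s['qpos'],2))
print(fit('large_objective',[c],(.489,.0925)))
print(fit('mount',[c],(.637,.014)))
cv2.imwrite('pics/m2.png',np.hstack([c['img'][:,:,::-1],cv2.cvtColor(mask(c).astype(np.uint8)*255,cv2.COLOR_GRAY2BGR)])[:,:, :][::2,::2])
E
```

```text
[0.46020452 0.0891193  0.13999141] 0.3448481485760886 19.25 [-0.05  0.28 -0.32  2.11  0.12  0.77 -1.67]
(array([0.48866171, 0.09080864, 0.20191344]), np.float64(0.05796428397297859))
(array([0.63554111, 0.01410017, 0.14455484]), np.float64(0.11778952181339264))
```

View pics/m2.png

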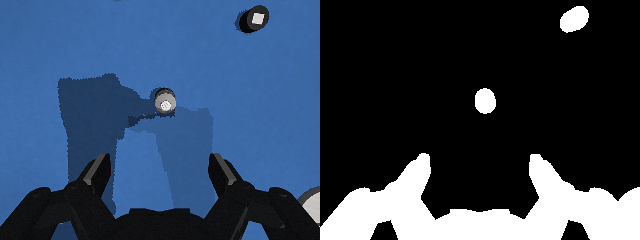

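```bash
python3 - <<'E'
from chk import *
plan([.4602,.0897,.14],.346,[(.489,.0917,.09,.347),(.489,.0917,.016,.347)],g=1,step=3.5)
E
```

```text
[[1.4,0.4,2.5,0,0,0.0,1],[1.4,0.4,2.5,0,0,0.0,1],[0.0,0.0,2.5,0,0,0.0,1],[0.0,0.0,2.4,0,0,0.0,1],[0.0,0.0,2.5,0,0,0.0,1]]
end [0.4893 0.0917 0.016 ] 0.346 5 rows
```

{"method": "move_arm", "body": {
  "deltas": [
    [1.4,0.4,2.5,0,0,0,1],
    [1.4,0.4,2.5,0,0,0,1],
    [0,0,0,0,0,0,1],
    [0,0,2.5,0,0,0,1],
    [0,0,2.4,0,0,0,1],
    [0,0,2.5,0,0,0,1],
    [0,0,0,0,0,0,1],
    [0,0,0,0,0,0,1]
  ]
}}

```text
t: 20.05
tcp_pos: [0.4885, 0.0909, 0.0167]
eef_rot: [3.141, 0.001, 0.345]
ft_force: [0.4, 0.0, -1.1]
width: 0.999
```

```bash
python3 - <<'E'
from chk import *
c=snap(ctrl,'wrist','n_wrist')
p,a,s=here(ctrl);print(p,a,s['t'],s['ft_force'])
print(fit('large_objective',[c],(.489,.0915)))
E
```

```text
[0.48908287 0.09125113 0.01733551] 0.3446542272534667 20.1 [ 0.41704635 -0.25416117 -0.5111657 ]
(array([0.48884257, 0.09104772, 0.08593974]), np.float64(0.041607119143009186))
```

View pics/n_wrist.png

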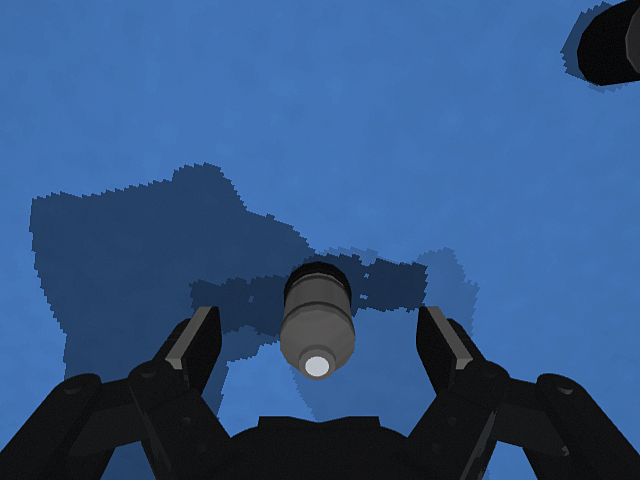

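{"method": "move_arm", "body": {
  "deltas": [
    [0,0,0,0,0,0,-1],
    [0,0,0,0,0,0,-1],
    [0,0,0,0,0,0,-1],
    [0,0,0,0,0,0,-1],
    [0,0,0,0,0,0,-1],
    [0,0,0,0,0,0,-1],
    [0,0,0,0,0,0,-1]
  ],
  "squeeze": 50
}}

```text
t: 20.8
tcp_pos: [0.4886, 0.0916, 0.0168]
eef_rot: [3.141, -0.001, 0.346]
ft_force: [-2.3, -0.9, 7.3]
width: 0.333
```

{"method": "move_arm", "body": {
  "deltas": [
    [0,0,-0.5,0,0,0,-1],
    [0,0,-2,0,0,0,-1],
    [0,0,-3,0,0,0,-1],
    [0,0,-3,0,0,0,-1],
    [0,0,-3,0,0,0,-1],
    [0,0,-1,0,0,0,-1],
    [0,0,0,0,0,0,-1]
  ]
}}

```text
t: 21.5
tcp_pos: [0.489, 0.0918, 0.1423]
eef_rot: [3.141, -0.003, 0.346]
ft_force: [-0.4, -0.0, -2.8]
width: 0.33
```

```bash
python3 - <<'E'
from chk import *
c=snap(ctrl,'wrist','o_wrist')
p,a,s=here(ctrl);print(p,a,s['t'],s['ft_force'],s['width'])
plan([.4885,.091,.1415],.346,[(.56,-.17,.16,.347),(.5009,-.4188,.12,.347)],g=-1,step=4.2)
E
```

```text
[0.48811574 0.09150489 0.14095496] 0.3456327945419937 21.55 [-0.29949402 -0.15188497 -1.83449526] 0.33184648209525963
[[-0.3,3.9,-0.3,0,0,0.0,-1],[-0.3,3.8,-0.2,0,0,0.0,-1],[-0.3,3.9,-0.3,0,0,0.0,-1],[-0.3,3.8,-0.3,0,0,0.0,-1],[-0.3,3.9,-0.2,0,0,0.0,-1],[-0.3,3.8,-0.3,0,0,0.0,-1],[-0.3,3.9,-0.2,0,0,0.0,-1],[-2.0,3.1,0.6,0,0,0.0,-1]]
[[-2.0,3.0,0.5,0,0,0.0,-1],[-2.0,3.1,0.6,0,0,0.0,-1],[-2.0,3.0,0.6,0,0,0.0,-1],[-2.0,3.1,0.5,0,0,0.0,-1],[-2.0,3.0,0.6,0,0,0.0,-1],[-2.0,3.1,0.5,0,0,0.0,-1]]
end [ 0.5012 -0.4189  0.1205] 0.346 14 rows
```

View pics/o_wrist.png

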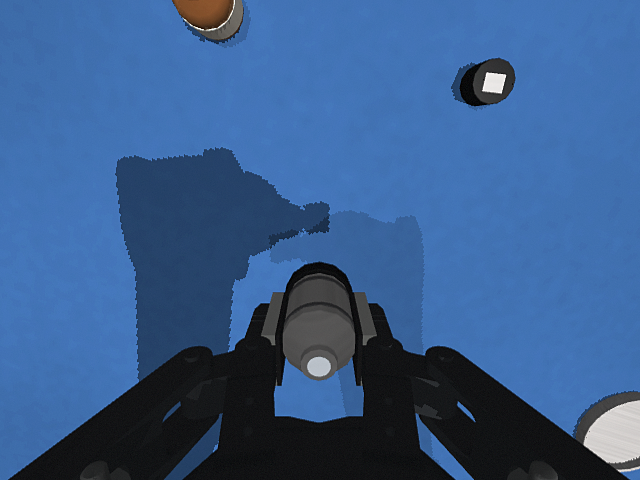

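{"method": "move_arm", "body": {
  "deltas": [
    [-0.3,3.9,-0.3,0,0,0.0,-1],
    [-0.3,3.8,-0.2,0,0,0.0,-1],
    [-0.3,3.9,-0.3,0,0,0.0,-1],
    [-0.3,3.8,-0.3,0,0,0.0,-1],
    [-0.3,3.9,-0.2,0,0,0.0,-1],
    [-0.3,3.8,-0.3,0,0,0.0,-1],
    [-0.3,3.9,-0.2,0,0,0.0,-1],
    [-2.0,3.1,0.6,0,0,0.0,-1]
  ]
}}

```text
t: 22.35
tcp_pos: [0.5533, -0.2068, 0.1518]
eef_rot: [-3.142, -0.001, 0.347]
ft_force: [0.3, 0.6, -2.1]
width: 0.33
```

{"method": "move_arm", "body": {
  "deltas": [
    [-2.0,3.0,0.5,0,0,0.0,-1],
    [-2.0,3.1,0.6,0,0,0.0,-1],
    [-2.0,3.0,0.6,0,0,0.0,-1],
    [-2.0,3.1,0.5,0,0,0.0,-1],
    [-2.0,3.0,0.6,0,0,0.0,-1],
    [-2.0,3.1,0.5,0,0,0.0,-1],
    [0,0,0,0,0,0,-1],
    [0,0,0,0,0,0,-1]
  ]
}}

```text
t: 23.15
tcp_pos: [0.4989, -0.4185, 0.1174]
eef_rot: [-3.138, 0.003, 0.343]
ft_force: [0.7, 0.1, -1.6]
width: 0.329
```

```bash
python3 - <<'E'
from chk import *
c=snap(ctrl,'wrist','q_wrist')
p,a,s=here(ctrl);print(p,a,s['t'],s['ft_force'],s['width'])
t=(.4774,-.4273,-1.2234);cs,sn=np.cos(t[2]),np.sin(t[2])
im=c['img'][:,:,::-1].copy()
for L in ([(-.035,-.06),(.035,-.06),(.035,.06),(-.035,.06)],[(-.031,-.006),(.031,-.006),(.031,.056),(-.031,.056)]):
    X=np.array([[x*cs-y*sn+t[0],x*sn+y*cs+t[1],.014] for x,y in L]);cv2.polylines(im,[np.round(w2p(c,X)).astype(np.int32)],True,(0,0,255),1)
cv2.imwrite('pics/q2.png',im)
E
```

```text
[ 0.50013316 -0.41701735  0.11796764] 0.345878486536096 23.2 [-0.16892323  1.80016474 -2.18126911] 0.32624607030810976
```

View pics/q2.png

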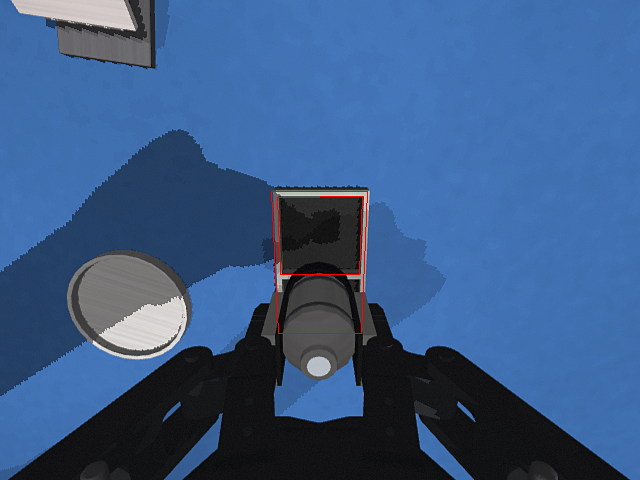

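{"method": "move_arm", "body": {
  "deltas": [
    [0,0,2.5,0,0,0,-1],
    [0,0.1,2.5,0,0,0,-1],
    [0,0,2.0,0,0,0,-1],
    [0,0,1.2,0,0,0,-1],
    [0,0,0,0,0,0,-1],
    [0,0,0,0,0,0,-1]
  ]
}}

```text
t: 23.8
tcp_pos: [0.5018, -0.4186, 0.0385]
eef_rot: [3.142, -0.0, 0.347]
ft_force: [-0.4, 0.0, -2.2]
width: 0.33
```

{"method": "move_arm", "body": {
  "deltas": [
    [0,0,0.9,0,0,0,-1],
    [0,0,0.4,0,0,0,-1],
    [0,0,0,0,0,0,-1],
    [0,0,0.2,0,0,0,-1],
    [0,0,0,0,0,0,-1],
    [0,0,0,0,0,0,-1]
  ]
}}

```text
t: 24.4
tcp_pos: [0.5012, -0.4193, 0.0233]
eef_rot: [3.141, -0.0, 0.346]
ft_force: [-0.6, 0.1, -1.8]
width: 0.332
```

{"method": "move_arm", "body": {
  "deltas": [
    [0,0,0.15,0,0,0,-1],
    [0,0,0,0,0,0,-1],
    [0,0,0.1,0,0,0,-1],
    [0,0,0,0,0,0,-1],
    [0,0,0,0,0,0,-1]
  ]
}}

```text
t: 24.9
tcp_pos: [0.5013, -0.4192, 0.021]
eef_rot: [3.141, -0.0, 0.346]
ft_force: [-1.1, 0.9, 2.3]
width: 0.327
```

{"method": "move_arm", "body": {
  "deltas": [
    [0,0,0.05,0,0,0,-1],
    [0,0,0,0,0,0,-0.3],
    [0,0,0,0,0,0,-0.2],
    [0,0,0,0,0,0,0.2],
    [0,0,0,0,0,0,0.6],
    [0,0,0,0,0,0,1],
    [0,0,0,0,0,0,1],
    [0,0,-2,0,0,0,1]
  ]
}}

```text
t: 25.7
tcp_pos: [0.4994, -0.4179, 0.0378]
eef_rot: [-3.137, 0.003, 0.346]
ft_force: [0.1, -0.2, 0.4]
width: 1.005
```

{"method": "move_arm", "body": {
  "deltas": [
    [0,0,-4,0,0,0,1],
    [0,0,-4,0,0,0,1],
    [0,0,-2,0,0,0,1],
    [0,0,0,0,0,0,1]
  ]
}}

```text
t: 26.1
tcp_pos: [0.5032, -0.4207, 0.1443]
eef_rot: [3.136, -0.004, 0.346]
ft_force: [0.1, 0.4, 0.1]
width: 0.998
```

```bash
python3 - <<'E'
from chk import *
c=snap(ctrl,'wrist','r_wrist')
p,a,s=here(ctrl);print(p,a,s['t'])
plan(p,a,[(.56,-.1,.16,.347),(.545,.2,.16,.347),(.465,.395,.14,.347)],g=1,step=4.3)
E
```

```text
[ 0.50197572 -0.41988072  0.14189645] 0.3456204841497508 26.15
[[2.0,-3.5,-0.2,0,0,0.0,1],[2.1,-3.5,-0.3,0,0,0.0,1],[2.0,-3.5,-0.2,0,0,0.0,1],[2.0,-3.6,-0.2,0,0,0.0,1],[2.1,-3.5,-0.2,0,0,0.0,1],[2.0,-3.5,-0.3,0,0,0.0,1],[2.1,-3.5,-0.2,0,0,0.0,1],[2.0,-3.5,-0.2,0,0,0.0,1]]
[[1.2,-4.1,0.0,0,0,0.0,1],[1.3,-4.1,0.0,0,0,0.0,1],[1.2,-4.1,0.0,0,0,0.0,1],[1.3,-4.1,0.0,0,0,0.0,1],[1.2,-4.1,0.0,0,0,0.0,1],[1.3,-4.2,0.0,0,0,0.0,1],[1.2,-4.1,0.0,0,0,0.0,1],[-0.2,-4.2,0.4,0,0,0.0,1]]
[[-0.1,-4.2,0.4,0,0,0.0,1],[-0.2,-4.2,0.4,0,0,0.0,1],[-0.2,-4.2,0.4,0,0,0.0,1],[-0.2,-4.2,0.4,0,0,0.0,1]]
end [0.4648 0.3947 0.1399] 0.346 20 rows
```

View pics/r_wrist.png

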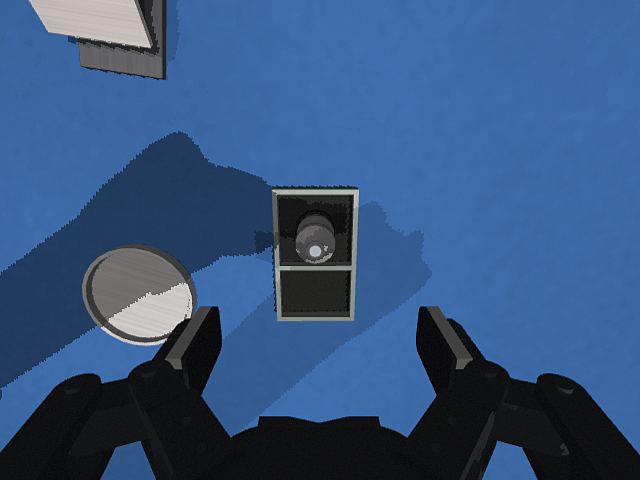

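{"method": "move_arm", "body": {
  "deltas": [
    [2.0,-3.5,-0.2,0,0,0.0,1],
    [2.1,-3.5,-0.3,0,0,0.0,1],
    [2.0,-3.5,-0.2,0,0,0.0,1],
    [2.0,-3.6,-0.2,0,0,0.0,1],
    [2.1,-3.5,-0.2,0,0,0.0,1],
    [2.0,-3.5,-0.3,0,0,0.0,1],
    [2.1,-3.5,-0.2,0,0,0.0,1],
    [2.0,-3.5,-0.2,0,0,0.0,1]
  ]
}}

```text
t: 26.95
tcp_pos: [0.5584, -0.0978, 0.1567]
eef_rot: [-3.14, 0.002, 0.346]
ft_force: [0.9, -0.4, 1.0]
width: 0.995
```

{"method": "move_arm", "body": {
  "deltas": [
    [1.2,-4.1,0.0,0,0,0.0,1],
    [1.3,-4.1,0.0,0,0,0.0,1],
    [1.2,-4.1,0.0,0,0,0.0,1],
    [1.3,-4.1,0.0,0,0,0.0,1],
    [1.2,-4.1,0.0,0,0,0.0,1],
    [1.3,-4.2,0.0,0,0,0.0,1],
    [1.2,-4.1,0.0,0,0,0.0,1],
    [-0.2,-4.2,0.4,0,0,0.0,1]
  ]
}}

```text
t: 27.75
tcp_pos: [0.5276, 0.2416, 0.153]
eef_rot: [-3.141, 0.0, 0.345]
ft_force: [-0.3, 0.3, -0.2]
width: 1.003
```

{"method": "move_arm", "body": {
  "deltas": [
    [-0.1,-4.2,0.4,0,0,0.0,1],
    [-0.2,-4.2,0.4,0,0,0.0,1],
    [-0.2,-4.2,0.4,0,0,0.0,1],
    [-0.2,-4.2,0.4,0,0,0.0,1],
    [0,0,0,0,0,0,1],
    [0,0,0,0,0,0,1]
  ]
}}

```text
t: 28.35
tcp_pos: [0.4622, 0.3958, 0.1364]
eef_rot: [3.141, 0.003, 0.349]
ft_force: [0.5, -0.9, -0.0]
width: 0.998
```

```bash
python3 - <<'E'
from chk import *
c=snap(ctrl,'wrist','s_wrist')
p,a,s=here(ctrl);print(p,a,s['t'],np.round(s['qpos'],2))
print(fit('slim_objective',[c],(.495,.4035)))
plan(p,a,[(.495,.4035,.09,.347),(.495,.4035,.011,.347)],g=1,step=3)
E
```

```text
[0.46346178 0.39434411 0.13669896] 0.34605098580045834 28.4 [-0.54  0.5  -0.35  1.78  0.21  0.9  -2.21]
(array([0.4943748 , 0.40192983, 0.06390414]), np.float64(0.06617647409439087))
[[1.6,0.1,2.3,0,0,0.0,1],[1.7,0.1,2.4,0,0,0.0,1],[0.0,0.0,2.6,0,0,0.0,1],[0.0,0.0,2.6,0,0,0.0,1],[0.0,0.0,2.7,0,0,0.0,1]]
end [0.4952 0.4037 0.0107] 0.346 5 rows
```

View pics/s_wrist.png

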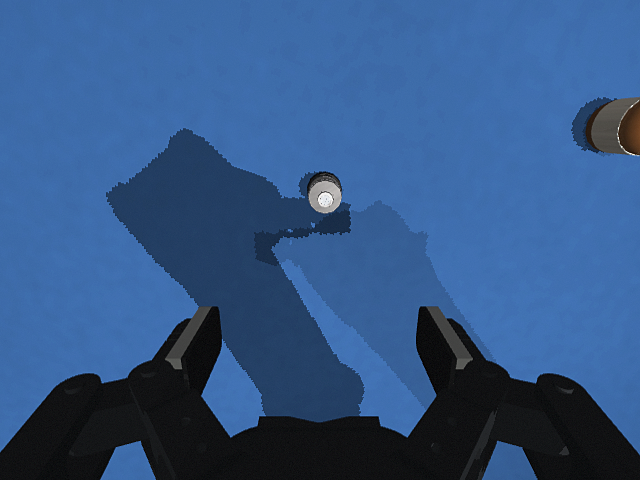

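{"method": "move_arm", "body": {
  "deltas": [
    [1.6,0.1,2.3,0,0,0,1],
    [1.6,0.2,2.3,0,0,0,1],
    [0,0,0,0,0,0,1],
    [0,0,2.6,0,0,0,1],
    [0,0,2.6,0,0,0,1],
    [0,0,2.5,0,0,0,1],
    [0,0,0,0,0,0,1],
    [0,0,0,0,0,0,1]
  ]
}}

```text
t: 29.2
tcp_pos: [0.4952, 0.4026, 0.0158]
eef_rot: [3.141, 0.0, 0.345]
ft_force: [0.7, 0.4, 0.7]
width: 1.006
```

```bash
python3 - <<'E'
from chk import *
c=snap(ctrl,'wrist','t_wrist')
p,a,s=here(ctrl);print(p,a,s['t'])
print(fit('slim_objective',[c],(.495,.403)))
E
```

```text
[0.49579098 0.40336653 0.01665195] 0.3448503195528059 29.25
(array([0.49466552, 0.40220285, 0.0763357 ]), np.float64(0.058051444590091705))
```

View pics/t_wrist.png

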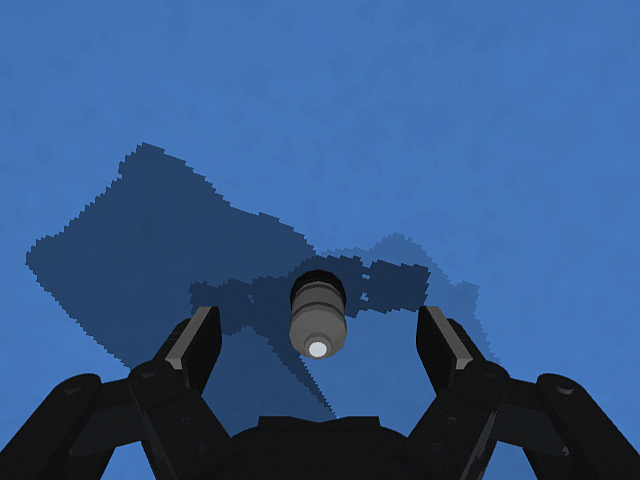

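{"method": "move_arm", "body": {
  "deltas": [
    [0,0,0.2,0,0,0,1],
    [0,0,0,0,0,0,-1],
    [0,0,0,0,0,0,-1],
    [0,0,0,0,0,0,-1],
    [0,0,0,0,0,0,-1],
    [0,0,0,0,0,0,-1],
    [0,0,0,0,0,0,-1],
    [0,0,0,0,0,0,-1]
  ],
  "squeeze": 40
}}

```text
t: 30.05
tcp_pos: [0.4951, 0.4034, 0.0134]
eef_rot: [3.141, -0.0, 0.346]
ft_force: [0.1, -1.0, 3.8]
width: 0.261
```

{"method": "move_arm", "body": {
  "deltas": [
    [0,0,-0.5,0,0,0,-1],
    [0,0,-2,0,0,0,-1],
    [0,0,-3,0,0,0,-1],
    [0,0,-3,0,0,0,-1],
    [0,0,-3,0,0,0,-1],
    [0,0,-1,0,0,0,-1],
    [0,0,0,0,0,0,-1]
  ]
}}

```text
t: 30.75
tcp_pos: [0.4957, 0.4041, 0.1397]
eef_rot: [-3.14, -0.003, 0.346]
ft_force: [-0.1, 0.8, -0.9]
width: 0.262
```

```bash
python3 - <<'E'
from chk import *
c=snap(ctrl,'wrist','u_wrist')
p,a,s=here(ctrl);print(p,a,s['t'],s['ft_force'],s['width'])
plan([.4952,.4028,.139],.346,[(.53,.2,.16,.347),(.57,-.1,.16,.347),(.4463,-.4386,.12,.347)],g=-1,step=4.3)
E
```

```text
[0.49492735 0.40331366 0.13797651] 0.3457847193524086 30.8 [-0.23776358  0.01244548 -1.30029645] 0.2605003411527696
[[-0.7,4.1,-0.4,0,0,0.0,-1],[-0.7,4.0,-0.4,0,0,0.0,-1],[-0.8,4.1,-0.5,0,0,0.0,-1],[-0.7,4.0,-0.4,0,0,0.0,-1],[-0.7,4.1,-0.4,0,0,0.0,-1],[-0.8,3.7,0.0,0,0,0.0,-1],[-0.8,3.7,0.0,0,0,0.0,-1],[-0.8,3.7,0.0,0,0,0.0,-1]]
[[-0.8,3.7,0.0,0,0,0.0,-1],[-0.8,3.7,0.0,0,0,0.0,-1],[-0.8,3.7,0.0,0,0,0.0,-1],[-0.8,3.6,0.0,0,0,0.0,-1],[-0.8,3.7,0.0,0,0,0.0,-1],[-2.6,3.1,0.4,0,0,0.0,-1],[-2.5,3.1,0.5,0,0,0.0,-1],[-2.6,3.0,0.4,0,0,0.0,-1]]
[[-2.6,3.1,0.5,0,0,0.0,-1],[-2.6,3.1,0.4,0,0,0.0,-1],[-2.5,3.1,0.5,0,0,0.0,-1],[-2.6,3.0,0.4,0,0,0.0,-1],[-2.6,3.1,0.5,0,0,0.0,-1],[-2.5,3.1,0.4,0,0,0.0,-1]]
end [ 0.4466 -0.4385  0.12  ] 0.346 22 rows
```

View pics/u_wrist.png

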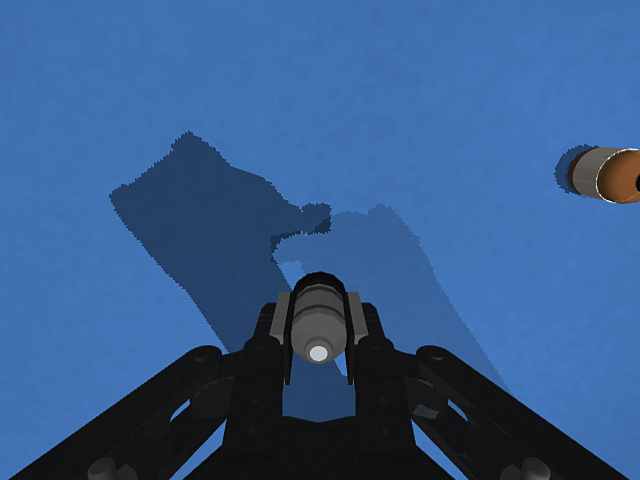

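{"method": "move_arm", "body": {
  "deltas": [
    [-0.7,4.1,-0.4,0,0,0.0,-1],
    [-0.7,4.0,-0.4,0,0,0.0,-1],
    [-0.8,4.1,-0.5,0,0,0.0,-1],
    [-0.7,4.0,-0.4,0,0,0.0,-1],
    [-0.7,4.1,-0.4,0,0,0.0,-1],
    [-0.8,3.7,0.0,0,0,0.0,-1],
    [-0.8,3.7,0.0,0,0,0.0,-1],
    [-0.8,3.7,0.0,0,0,0.0,-1]
  ]
}}

```text
t: 31.6
tcp_pos: [0.5438, 0.0857, 0.1572]
eef_rot: [-3.141, 0.003, 0.346]
ft_force: [0.4, -0.3, -0.9]
width: 0.261
```

{"method": "move_arm", "body": {
  "deltas": [
    [-0.8,3.7,0.0,0,0,0.0,-1],
    [-0.8,3.7,0.0,0,0,0.0,-1],
    [-0.8,3.7,0.0,0,0,0.0,-1],
    [-0.8,3.6,0.0,0,0,0.0,-1],
    [-0.8,3.7,0.0,0,0,0.0,-1],
    [-2.6,3.1,0.4,0,0,0.0,-1],
    [-2.5,3.1,0.5,0,0,0.0,-1],
    [-2.6,3.0,0.4,0,0,0.0,-1]
  ]
}}

```text
t: 32.4
tcp_pos: [0.5265, -0.2129, 0.1437]
eef_rot: [-3.139, 0.003, 0.346]
ft_force: [0.6, 0.3, -0.8]
width: 0.261
```

{"method": "move_arm", "body": {
  "deltas": [
    [-2.6,3.1,0.5,0,0,0.0,-1],
    [-2.6,3.1,0.4,0,0,0.0,-1],
    [-2.5,3.1,0.5,0,0,0.0,-1],
    [-2.6,3.0,0.4,0,0,0.0,-1],
    [-2.6,3.1,0.5,0,0,0.0,-1],
    [-2.5,3.1,0.4,0,0,0.0,-1],
    [0,0,0,0,0,0,-1],
    [0,0,0,0,0,0,-1]
  ]
}}

```text
t: 33.2
tcp_pos: [0.4444, -0.4381, 0.1169]
eef_rot: [-3.138, 0.002, 0.343]
ft_force: [0.6, 1.0, -1.0]
width: 0.257
```

```bash
python3 - <<'E'
from chk import *
c=snap(ctrl,'wrist','v_wrist')
p,a,s=here(ctrl);print(p,a,s['t'],s['ft_force'],s['width'])
plan(p,a,[(.4463,-.4386,.03,.347)],g=-1,step=2.5,dp=2)
E
```

```text
[ 0.44566349 -0.43667968  0.1173094 ] 0.3458002840760692 33.25 [ 0.84164813  0.30301392 -0.50962278] 0.25974522854396526
[[0.0,0.05,2.18,0,0,0.0,-1],[0.0,0.05,2.19,0,0,0.0,-1],[0.0,0.05,2.18,0,0,0.0,-1],[-0.01,0.05,2.18,0,0,0.0,-1]]
end [ 0.4462 -0.4386  0.03  ] 0.346 4 rows
```

View pics/v_wrist.png

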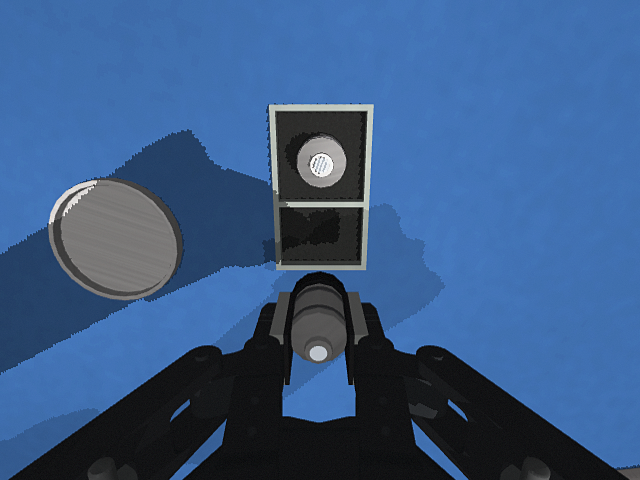

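{"method": "move_arm", "body": {
  "deltas": [
    [0,0.1,2.5,0,0,0,-1],
    [0,0,2.5,0,0,0,-1],
    [0,0,2.2,0,0,0,-1],
    [0,0,1.2,0,0,0,-1],
    [0,0,0.6,0,0,0,-1],
    [0,0,0,0,0,0,-1],
    [0,0,0,0,0,0,-1]
  ]
}}

```text
t: 33.95
tcp_pos: [0.4473, -0.439, 0.03]
eef_rot: [3.141, -0.001, 0.346]
ft_force: [-0.6, -0.7, -1.3]
width: 0.262
```

{"method": "move_arm", "body": {
  "deltas": [
    [0,0,0.6,0,0,0,-1],
    [0,0,0.2,0,0,0,-1],
    [0,0,0,0,0,0,-1],
    [0,0,0.2,0,0,0,-1],
    [0,0,0,0,0,0,-1],
    [0,0,0,0,0,0,-1]
  ]
}}

```text
t: 34.55
tcp_pos: [0.4466, -0.4389, 0.0192]
eef_rot: [3.142, -0.0, 0.346]
ft_force: [-0.7, 0.3, -0.2]
width: 0.262
```

{"method": "move_arm", "body": {
  "deltas": [
    [0,0,0.1,0,0,0,-1],
    [0,0,0,0,0,0,-1],
    [0,0,0.1,0,0,0,-1],
    [0,0,0,0,0,0,-1],
    [0,0,0,0,0,0,-1]
  ]
}}

```text
t: 35.05
tcp_pos: [0.4467, -0.4389, 0.0174]
eef_rot: [3.141, -0.0, 0.346]
ft_force: [-0.5, -0.0, 2.0]
width: 0.262
```

Contact. Release gently and rise.

{"method": "move_arm", "body": {
  "deltas": [
    [0,0,0.05,0,0,0,-1],
    [0,0,0,0,0,0,-0.4],
    [0,0,0,0,0,0,-0.3],
    [0,0,0,0,0,0,0.1],
    [0,0,0,0,0,0,0.6],
    [0,0,0,0,0,0,1],
    [0,0,0,0,0,0,1],
    [0,0,-2,0,0,0,1]
  ]
}}

```text
t: 35.85
tcp_pos: [0.445, -0.4374, 0.0345]
eef_rot: [-3.137, 0.002, 0.346]
ft_force: [-0.2, 0.3, -0.1]
width: 1.0
```

{"method": "move_arm", "body": {
  "deltas": [
    [0,0,-4,0,0,0,1],
    [0,0,-4,0,0,0,1],
    [0,0,-2,0,0,0,1],
    [0,0,0,0,0,0,1]
  ]
}}

```text
t: 36.25
tcp_pos: [0.4484, -0.4405, 0.1406]
eef_rot: [3.136, -0.003, 0.345]
ft_force: [0.8, -0.8, 0.1]
width: 1.002
```

```bash
python3 - <<'E'
from chk import *
c=snap(ctrl,'wrist','w_wrist')
p,a,s=here(ctrl);print(p,a,s['t'])
plan(p,a,[(.607,.005,.14,.347)],g=1,step=4.3)
E
```

```text
[ 0.44737996 -0.4395835   0.13833895] 0.3456368974334667 36.3
[[2.7,-3.3,0.0,0,0,0.0,1],[2.8,-3.3,0.0,0,0,0.0,1],[2.7,-3.3,0.0,0,0,0.0,1],[2.7,-3.3,-0.1,0,0,0.0,1],[2.8,-3.4,0.0,0,0,0.0,1],[2.7,-3.3,0.0,0,0,0.0,1],[2.7,-3.3,0.0,0,0,0.0,1],[2.8,-3.3,0.0,0,0,0.0,1]]
[[2.7,-3.3,0.0,0,0,0.0,1],[2.7,-3.3,-0.1,0,0,0.0,1],[2.8,-3.3,0.0,0,0,0.0,1]]
end [0.6073 0.0049 0.1403] 0.346 11 rows
```

View pics/w_wrist.png

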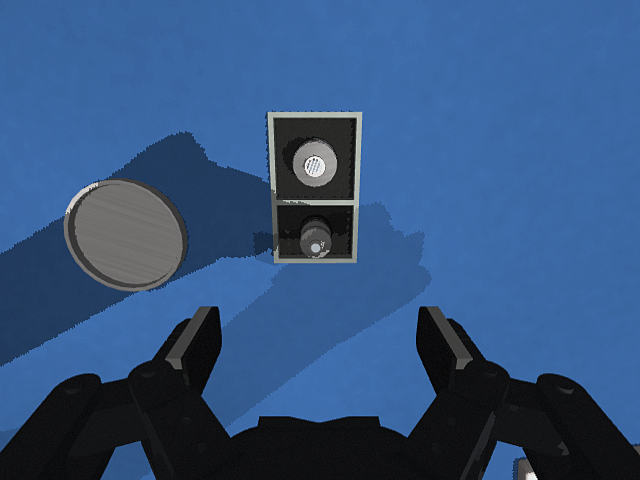

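{"method": "move_arm", "body": {
  "deltas": [
    [2.7,-3.3,0.0,0,0,0.0,1],
    [2.8,-3.3,0.0,0,0,0.0,1],
    [2.7,-3.3,0.0,0,0,0.0,1],
    [2.7,-3.3,-0.1,0,0,0.0,1],
    [2.8,-3.4,0.0,0,0,0.0,1],
    [2.7,-3.3,0.0,0,0,0.0,1],
    [2.7,-3.3,0.0,0,0,0.0,1],
    [2.8,-3.3,0.0,0,0,0.0,1]
  ]
}}

```text
t: 37.1
tcp_pos: [0.562, -0.1136, 0.1361]
eef_rot: [-3.14, 0.002, 0.346]
ft_force: [-0.2, -0.0, -0.6]
width: 0.998
```

{"method": "move_arm", "body": {
  "deltas": [
    [2.7,-3.3,0.0,0,0,0.0,1],
    [2.7,-3.3,-0.1,0,0,0.0,1],
    [2.8,-3.3,0.0,0,0,0.0,1],
    [0,0,0,0,0,0,1],
    [0,0,0,0,0,0,1]
  ]
}}

```text
t: 37.6
tcp_pos: [0.6055, 0.007, 0.137]
eef_rot: [-3.141, 0.003, 0.349]
ft_force: [-0.6, -0.8, -0.6]
width: 1.002
```

```bash
python3 - <<'E'
from chk import *
c=snap(ctrl,'wrist','y_wrist')
p,a,s=here(ctrl);print(p,a,s['t'])
b=fit('mount',[c],(.636,.014));print(b)
plan(p,a,[(b[0][0],b[0][1],.06,.347),(b[0][0],b[0][1],.003,.347)],g=1,step=3)
E
```

```text
[0.60534874 0.00500847 0.13715497] 0.34596654221731904 37.65
(array([0.63505043, 0.01387582, 0.09836808]), np.float64(0.13058221340179443))
[[1.0,0.1,2.6,0,0,0.0,1],[1.1,0.0,2.5,0,0,0.0,1],[1.0,0.1,2.6,0,0,0.0,1],[0.0,0.0,2.9,0,0,0.0,1],[0.0,0.0,2.8,0,0,0.0,1]]
end [0.6352 0.0136 0.0032] 0.346 5 rows
```

View pics/y_wrist.png

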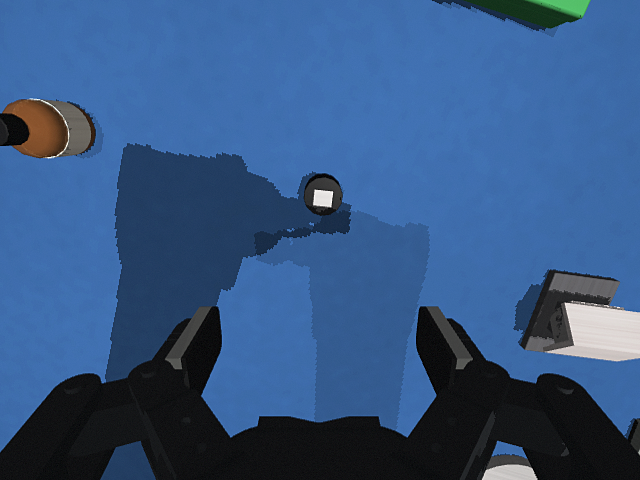

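{"method": "move_arm", "body": {
  "deltas": [
    [1.0,0.1,2.6,0,0,0,1],
    [1.1,0.1,2.5,0,0,0,1],
    [1.0,0,2.6,0,0,0,1],
    [0,0,0,0,0,0,1],
    [0,0,2.5,0,0,0,1],
    [0,0,2.5,0,0,0,1],
    [0,0,0,0,0,0,1],
    [0,0,0,0,0,0,1]
  ]
}}

```text
t: 38.45
tcp_pos: [0.636, 0.013, 0.0124]
eef_rot: [3.141, 0.001, 0.344]
ft_force: [-0.0, -0.1, 0.3]
width: 0.999
```

```bash
python3 - <<'E'
from chk import *
c=snap(ctrl,'wrist','z_wrist')
p,a,s=here(ctrl);print(p,a,s['t'])
print(fit('mount',[c],(.636,.014)))
E
```

```text
[0.63681398 0.01342472 0.01316298] 0.34464753044288554 38.5
(array([0.63452819, 0.0136393 , 0.06680512]), np.float64(0.0895797461271286))
```

View pics/z_wrist.png

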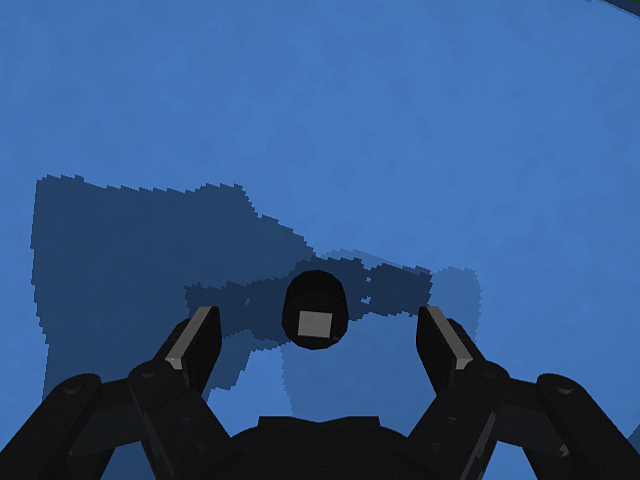

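{"method": "move_arm", "body": {
  "deltas": [
    [-0.1,0,0.2,0,0,0,1],
    [0,0,0,0,0,0,-1],
    [0,0,0,0,0,0,-1],
    [0,0,0,0,0,0,-1],
    [0,0,0,0,0,0,-1],
    [0,0,0,0,0,0,-1],
    [0,0,0,0,0,0,-1],
    [0,0,0,0,0,0,-1]
  ],
  "squeeze": 30
}}

```text
t: 39.3
tcp_pos: [0.6355, 0.0139, 0.0101]
eef_rot: [3.141, -0.0, 0.346]
ft_force: [-1.1, -0.1, 5.0]
width: 0.336
```

{"method": "move_arm", "body": {
  "deltas": [
    [0,0,-0.5,0,0,0,-1],
    [0,0,-2,0,0,0,-1],
    [0,0,-3,0,0,0,-1],
    [0,0,-3,0,0,0,-1],
    [0,0,-3,0,0,0,-1],
    [0,0,-1,0,0,0,-1],
    [0,0,0,0,0,0,-1]
  ]
}}

```text
t: 40.0
tcp_pos: [0.6363, 0.014, 0.1361]
eef_rot: [3.141, -0.003, 0.346]
ft_force: [0.5, 0.2, 0.2]
width: 0.333
```

```bash
python3 - <<'E'
from chk import *
c=snap(ctrl,'wrist','aa_wrist')
p,a,s=here(ctrl);print(p,a,s['t'],s['ft_force'],s['width'])
plan(p,a,[(.49,-.19,.14,.347),(.387,-.2897,.09,.347)],g=-1,step=4.2)
E
```

```text
[0.63522269 0.0138515  0.13448892] 0.3457518073506589 40.05 [ 0.32768142 -0.10004319  0.05629762] 0.33029539634520166
[[-3.4,2.4,-0.1,0,0,0.0,-1],[-3.5,2.4,-0.1,0,0,0.0,-1],[-3.4,2.3,-0.1,0,0,0.0,-1],[-3.4,2.4,-0.1,0,0,0.0,-1],[-3.4,2.4,-0.1,0,0,0.0,-1],[-3.5,2.4,-0.1,0,0,0.0,-1],[-3.3,1.5,1.3,0,0,0.0,-1],[-3.2,1.4,1.2,0,0,0.0,-1]]
[[-3.3,1.5,1.3,0,0,0.0,-1],[-3.2,1.4,1.2,0,0,0.0,-1]]
end [ 0.3872 -0.2891  0.0905] 0.346 10 rows
```

View pics/aa_wrist.png

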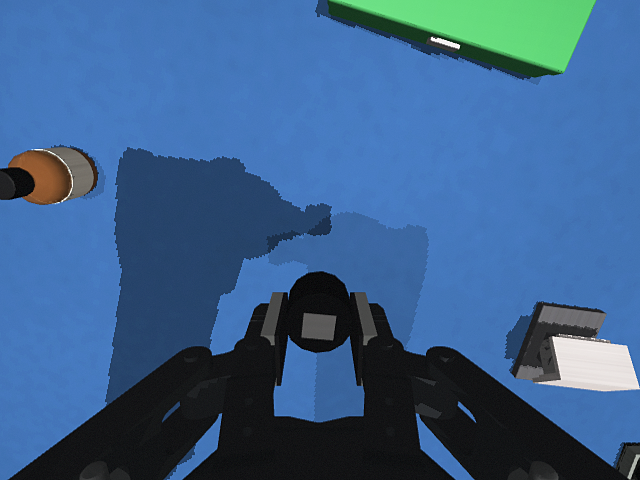

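{"method": "move_arm", "body": {
  "deltas": [
    [-3.4,2.4,-0.1,0,0,0.0,-1],
    [-3.5,2.4,-0.1,0,0,0.0,-1],
    [-3.4,2.3,-0.1,0,0,0.0,-1],
    [-3.4,2.4,-0.1,0,0,0.0,-1],
    [-3.4,2.4,-0.1,0,0,0.0,-1],
    [-3.5,2.4,-0.1,0,0,0.0,-1],
    [-3.3,1.5,1.3,0,0,0.0,-1],
    [-3.2,1.4,1.2,0,0,0.0,-1]
  ]
}}

```text
t: 40.85
tcp_pos: [0.4363, -0.2408, 0.1138]
eef_rot: [-3.14, 0.002, 0.345]
ft_force: [1.2, 0.2, -0.7]
width: 0.334
```

{"method": "move_arm", "body": {
  "deltas": [
    [-3.3,1.5,1.3,0,0,0.0,-1],
    [-3.2,1.4,1.2,0,0,0.0,-1],
    [0,0,0,0,0,0,-1],
    [0,0,0,0,0,0,-1]
  ]
}}

```text
t: 41.25
tcp_pos: [0.3856, -0.2889, 0.089]
eef_rot: [-3.139, 0.002, 0.344]
ft_force: [0.6, -0.6, 0.0]
width: 0.333
```

```bash
python3 - <<'E'
from chk import *
c=snap(ctrl,'wrist','bb_wrist')
p,a,s=here(ctrl);print(p,a,s['t'],s['ft_force'],s['width'])
plan(p,a,[(.387,-.2897,.025,.347)],g=-1,step=2.5,dp=2)
E
```

```text
[ 0.38698754 -0.28838821  0.08965057] 0.3457680294108678 41.3 [ 0.71579085  0.54093071 -0.90606133] 0.33528980003623915
[[-0.01,0.04,2.16,0,0,0.0,-1],[-0.02,0.04,2.15,0,0,0.0,-1],[-0.01,0.04,2.16,0,0,0.0,-1]]
end [ 0.387  -0.2897  0.025 ] 0.346 3 rows
```

View pics/bb_wrist.png

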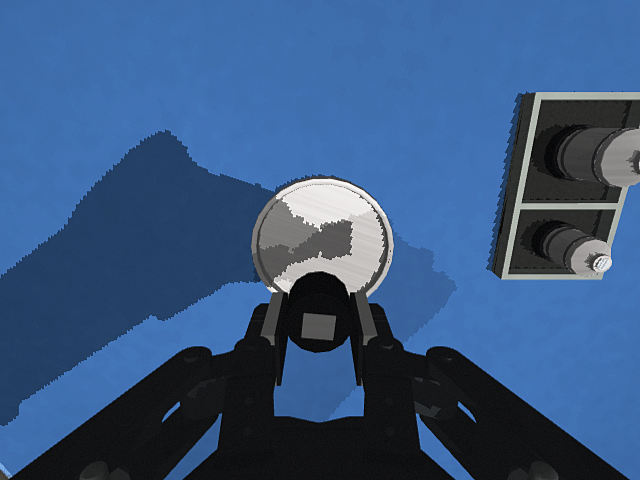

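{"method": "move_arm", "body": {
  "deltas": [
    [0,0.1,2.2,0,0,0,-1],
    [0,0,2.2,0,0,0,-1],
    [0,0,1.8,0,0,0,-1],
    [0,0,0.6,0,0,0,-1],
    [0,0,0,0,0,0,-1],
    [0,0,0.2,0,0,0,-1],
    [0,0,0,0,0,0,-1],
    [0,0,0,0,0,0,-1]
  ]
}}

```text
t: 42.1
tcp_pos: [0.3881, -0.2903, 0.0213]
eef_rot: [3.141, -0.001, 0.346]
ft_force: [-0.5, -0.6, -0.0]
width: 0.333
```

{"method": "move_arm", "body": {
  "deltas": [
    [0,0,0.4,0,0,0,-1],
    [0,0,0.1,0,0,0,-1],
    [0,0,0.1,0,0,0,-1],
    [0,0,0,0,0,0,-1],
    [0,0,0,0,0,0,-1]
  ]
}}

```text
t: 42.6
tcp_pos: [0.3877, -0.29, 0.0147]
eef_rot: [-3.142, 0.0, 0.346]
ft_force: [0.8, 0.7, -0.4]
width: 0.333
```

{"method": "move_arm", "body": {
  "deltas": [
    [0,0,0.1,0,0,0,-1],
    [0,0,0.05,0,0,0,-1],
    [0,0,0,0,0,0,-1],
    [0,0,0,0,0,0,-1]
  ]
}}

```text
t: 43.0
tcp_pos: [0.3878, -0.2901, 0.0139]
eef_rot: [3.141, -0.0, 0.346]
ft_force: [-2.7, 1.6, 11.1]
width: 0.336
```

Contact; release and retreat.

{"method": "move_arm", "body": {
  "deltas": [
    [0,0,-0.05,0,0,0,-1],
    [0,0,0,0,0,0,-0.3],
    [0,0,0,0,0,0,-0.2],
    [0,0,0,0,0,0,0.2],
    [0,0,0,0,0,0,0.7],
    [0,0,0,0,0,0,1],
    [0,0,0,0,0,0,1],
    [0,0,-2,0,0,0,1]
  ]
}}

```text
t: 43.8
tcp_pos: [0.3862, -0.289, 0.0322]
eef_rot: [-3.138, 0.003, 0.346]
ft_force: [-0.5, 0.8, -0.3]
width: 0.997
```

{"method": "move_arm", "body": {
  "deltas": [
    [0,0,-4,0,0,0,1],
    [0,0,-4,0,0,0,1],
    [0,-3,-4,0,0,0,1],
    [1,-4,-2,0,0,0,1],
    [1,-4,0,0,0,0,1],
    [1,-4,0,0,0,0,1],
    [0,0,0,0,0,0,1],
    [0,0,0,0,0,0,1]
  ]
}}

```text
t: 44.6
tcp_pos: [0.365, -0.1383, 0.1739]
eef_rot: [3.141, -0.0, 0.348]
ft_force: [-0.4, -0.9, -0.1]
width: 0.998
```

```bash
python3 - <<'E'
from chk import *
for n in('wrist','side','top'): snap(ctrl,n,'cc_'+n)
p,a,s=here(ctrl);print(p,a,s['t'],s['ft_force'])
r=(.6058,-.2349,1.768)
c=load('cc_side');o=overlay(c,.066,r[2],r[0],r[1],.0297);A=draw(c,(310,140,470,240),5,[o],'pics/cc3.png')
c=load('cc_top');cv2.imwrite('pics/cc4.png',cv2.resize(c['img'][160:340,390:580,::-1],None,fx=3.2,fy=3.2))
E
```

```text
[ 0.36514408 -0.13977544  0.17361718] 0.3438974743641745 44.75 [ 0.28631209 -0.9616514  -0.38075055]
```

View pics/cc3.png

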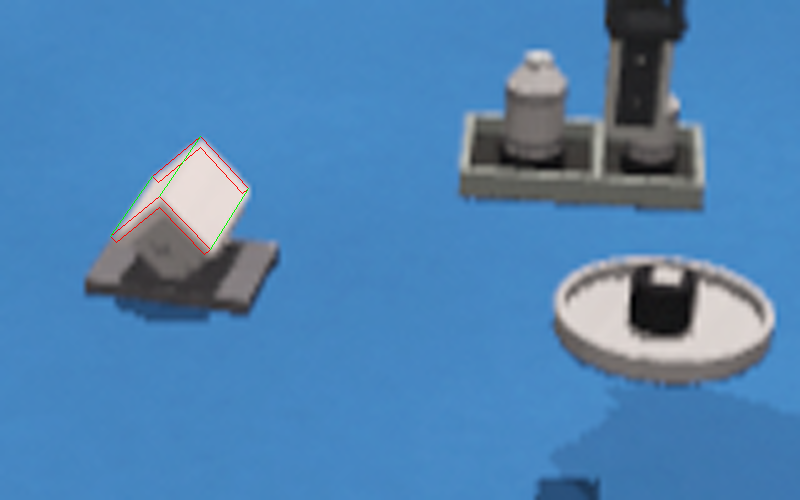

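View pics/cc4.png

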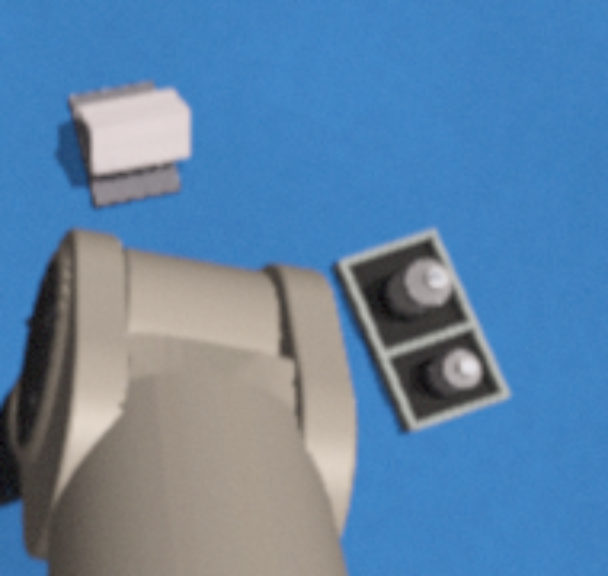

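View pics/cc_wrist.png

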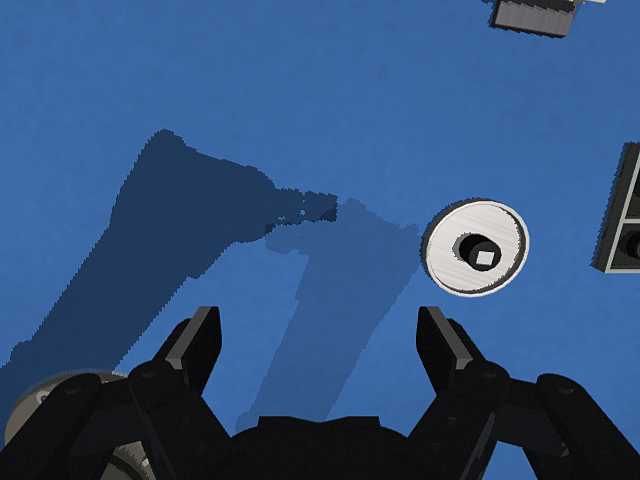

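```bash
python3 -c "
from cell import ctrl
s=ctrl.state();print(s['t'],s['qvel'].round(3));print(ctrl.hand_in())"
```

```text
44.75 [ 0.005  0.005 -0.001 -0.    -0.002  0.001 -0.   ]
the job is handed in; nothing more can be done
None
```

I did the whole job in the order asked and handed it in at about 45 s.

1. **Short angle:** it lies over the bar. The seated outline drawn into the side picture matches it.
2. **Long angle:** it is nested over the short one with the legs flush in the side overlay. In the wrist views both angles sat about 1–2 pixels off along the bar. The bar itself showed the same shift before I laid anything on it, so I took it as camera calibration error. They should be central to about 1 mm.
3. **Objectives:** the large one stands upright in the wide bay and the slim one upright in the narrow bay. I lowered each until it touched the tray floor before opening the gripper.
4. **Mount:** it stands in about the middle of the dish with its metal face up.

I never touched the bottle. In the last pictures the arm was clear of everything and at rest. The measured wrist force never exceeded about 11 N at the end of any move, and no check failed. In the final side picture the gripper hid part of the slim objective. The top view and the earlier wrist view show it standing.

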